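Turn the feed biscuit over with the lifter

TASK

Pick up the lifter from its rubber mat, slide its blade under the edge of the feed biscuit on the lower half of the white stepped board, and tip the biscuit over the step so that it ends flat on the board's upper half with its ridged face down. Be gentle - the biscuit crumbles if it is pushed hard and the blade must not be forced into the board - never touch the biscuit with the fingers, and disturb nothing else. Finally lay the lifter back down on the mat, standing on its blade and heel as before, and let go.

Things in the scene. Friction and masses are not known exactly. Their poses are not given: they have to be found in the camera images.
- biscuit: Brown brittle biscuit 100 x 100 x 12 mm, 110 g +-25%, x along the board's x (+-4 deg), far side 2-14 mm short of the step. Origin: centre of its flat face (under at start); z from it to the ridged face (two ridges 80 x 12 x 3 mm along x, y = +-30 mm). Flat face's edges bevelled: 3 mm high gap at the sides, tapering to nothing 8 mm in. Crumbles if the lifter pushes it with over 15 N.
- board: White stepped board, fixed, 170 mm wide (y). Origin at table level under the middle of the step; x points from the lower to the upper half. Lower half: x -150 to 0 mm, top 10 mm above the origin. Upper half: x 0 to 130 mm, top 16 mm above. The 6 mm step at x = 0 stops the biscuit's far side so that it turns about it. The lifter may press on the board with 8 N at most.
- lifter: Turner, 150 g. Origin in its bottom plane below the grip; x to the blade's tip, z up. Steel blade 70 mm wide, 2 mm thick, x 60 to 145 mm, starts at z 0; set upward by 0 to 13 deg at x 60, rigidly, unmeasured: its tip is 0 to 19 mm high. Wooden handle 20 mm wide (y), x -60 to 45, z 35 to 55 mm, 18 mm wide neck. Heel at x -53 mm down to z 0: stands level on blade's root and heel.
- lifter_grip (a point): Centre of the lifter's handle grip, 45 mm above its bottom plane (lifter frame 0, 0, 45 mm).
- mat: Black rubber mat, fixed, 270 x 110 mm, 4 mm thick; origin at the centre of its underside, x along its length, roughly parallel to the board's x.
- bowl: Bystander: steel bowl, 100 mm across, 45 mm high, standing; origin at the centre of its base.
- jar: Bystander: clear jar, 64 mm across, 100 mm high, standing; origin at the centre of its base.
- cup: Bystander: white cup, 74 mm across, 75 mm high, standing; origin at the centre of its base.
- pot: Bystander: straight steel pot, 90 mm across, 60 mm high, standing; origin at the centre of its base.
- cheese: Bystander: yellow block 50 x 80 x 30 mm; origin at the centre of its base.
- basket: Bystander: open white box 130 x 170 x 60 mm; origin at the centre of its base.
- squash: Bystander: small yellow squash, 80 mm across, 67 mm high; origin at the centre of its base.
Not all that is in view belongs to the job. Leave any orange look-alike of the lifter alone.

How it is judged:
By the outcome, as a careful person would: the job done as asked, in the order asked, and still so for the second after the job is handed in, with the robot touching nothing.
It also fails if it takes over 72 s, if anything falls off the work surface, if the arm or the gripper's body presses on something with over 40 N, if the wrist force passes 120 N, or if a joint passes its speed limit or range.

ROBOT

A 6-joint arm with a two-finger parallel gripper is mounted at the origin on the work surface. World frame = base frame: x ahead of the robot, y to its left, z up, the work surface at z = 0. Lengths are in mm, angles in rad, forces in N, time in s.
With the tool pointing down it reaches from about 350 to 975 mm from the base axis. Payload 7.1 kg.
Tool frame: the origin (TCP) lies between the finger pads; the fingertips stand 14 mm ahead of it and the grasp point (between the pads) lies 5 mm behind it; z points along the fingers, y is the direction in which the jaws open and shut (so a half turn about z gives the same grasp; the last joint's range is limited). The gripper opens to 88 mm and grips with 3 to 60 N. Pads are 20 mm wide; open, the fingers measure 115 mm over their backs; the gripper's body (75 mm by 178 mm) begins 61 mm behind the grasp point.
Start: joints at [1.136, 0.423, 1.63, -0, 1.089, -0.019], TCP at [252.419, 571.743, 236.675] pointing down, gripper open.
Joint ranges: [-3, 3], [-0.9, 2.11], [0.09, 2.58], [-1.31, 4.45], [0.11, 2.69], [-2.54, 2.54]. Speed limits (rad/s): [2.39, 2.39, 3.01, 3.14, 3.14, 3.14].

INTERFACE

Orientations are given as a rotation vector (axis times angle).
In Python, from workcell import get_obs, get_image, calibration, close_job, regions_of, place_of gives the robot as it stands.
- The arm moves only by the tool move_arm, never from a script. Its argument "deltas" is a list of rows, each a list of 5 numbers: the closure in counts, from 0 (fully open) to 255 (shut), then the shift along the tool's x, y, z in m, then the turn about the tool's z in rad. In form: [[grip, x, y, z, roll], ...]. A call has 1 to 5 rows; each row is the pose to reach, as a shift and turn from the pose commanded when the call began, along the tool's axes at that moment; what a row does not reach only later rows make up. A row lasts 1/12 s, in which the tool goes at most 41.7 mm and 7.16 degrees, less where a joint would pass 70% of its speed; a pose out of reach is approached as far as the arm can. A call with a gripper value outside its range is refused whole. The fingers move at their own pace and stop on an object; the grip force is fixed at half the most. Time passes only in rows, so rows that repeat a pose let the fingers close. It gives the time, the measured TCP pose, the force and the opening at its end, in the units of the state.
- get_obs(): the state, without advancing time (a new reading comes with each control period).
- get_image(name): name is "scene" or "top"; returns the picture (480x640x3 uint8, blue, green, red); there is no depth.
- calibration(name): a dict with "intrinsics" (3x3 intrinsics, pixels), "distortion" ([k1, k2, p1, p2, k3] as OpenCV has them; the pictures are not rectified), "world_to_cam" (4x4, takes a point from world to camera coordinates). Camera axes: x right, y down, z forward; pixel columns grow to the right and rows downward; lengths in mm; the calibration is good to about 2 mm. A picture is of the moment at which its call begins. calibration takes no time and is no camera call.
- close_job(): hands the job in, once; it reports no verdict.
Trained networks look in the newest picture that a camera, given by its name, has taken for a name from the list of things; names that differ only in an ending like _2 or _b are one class to them, and where a whole thing is asked for, a point or a joint stands for the part that bears it (a point fixed in the world has none). Each returns a list of dicts, best first, with "conf" (0 to 1); they miss things now and then, are a little off and sometimes report something else, mostly with a low value. They report only what shows in the picture. A call takes as long as a camera call. They do not tell look-alikes from the thing itself.
- regions_of(camera, name): "region" (480x640 bool, what is visible of it).
- place_of(camera, name): "location" ([x, y, z] in mm, in world coordinates, good to about 4 mm: a listed point, or the origin of a listed thing).
The state is a dict: "t": time; "qpos": joint angles; "qvel": joint speeds; "joint_torque": joint torques, N m; "ee_pos": TCP position; "orientation": TCP orientation; "ft_force": force on the tool from outside, world axes, zero at the start; "moment": the same for the moment, N m; "width": finger opening in mm.
Only numpy, scipy, OpenCV 4.12 (cv2) and the standard library are available. Lean on these libraries where they do the work, as an engineer would, in place of code of your own. Each camera call takes 0.05 s, during which the arm holds its last target.

## Working session

There is one attempt and no reset: what is moved stays moved. The work goes in short steps, Python scripts to look and compute and a tool call to move; the robot and the scene stay as the last step left them, time stands still between calls to the robot, and variables do not carry over. Pictures are saved under pics/ and viewed, and the job is handed in when it is done.

Besides the shell and the picture viewer there is one more tool, called after ">>>" by a JSON object that holds its "api" and its "payload", one argument or row to a line. move_arm: Moves the arm, as the interface text tells. Its arguments: {"type":"object","properties":{"deltas":{"type":"array","items":{"type":"array","items":{"type":"number"}}}},"required":["deltas"]}

```bash
mkdir -p pics; ls
python3 - <<'E'
from workcell import *
import cv2,numpy as np
for c in("scene","top"):
    im=get_image(c);cv2.imwrite(f"pics/{c}0.png",im)
    k=calibration(c);print(c,np.round(k["intrinsics"],1).tolist(),k["distortion"],np.round(k["world_to_cam"],4).tolist())
    for n in("lifter","lifter_grip","biscuit","board","mat"):
        for d in place_of(c,n): print(c,n,round(d["conf"],2),np.round(d["location"],1))
print(get_obs())
E
```

```text
pics
scene [[435.8, 0.0, 321.4], [0.0, 435.8, 237.6], [0.0, 0.0, 1.0]] [-0.06322562  0.          0.          0.          0.        ] [[0.3041, 0.9526, -0.0113, -231.8712], [0.5537, -0.1864, -0.8116, -248.7565], [-0.7752, 0.2406, -0.5841, 1516.275], [0.0, 0.0, 0.0, 1.0]]
scene lifter 0.88 [ 329.4 -333.5    4.3]
scene lifter 0.72 [545.3  75.1   6.4]
scene lifter 0.6 [ 498.2 -346.7    4.5]
scene lifter_grip 0.81 [ 331.8 -330.4   44.9]
scene lifter_grip 0.7 [ 500.  -345.5   52.1]
scene biscuit 0.65 [549.9  72.1   5.1]
scene biscuit 0.38 [ 501.8 -345.6   52.2]
scene board 0.81 [554.6 129.4  -2.2]
scene mat 0.71 [ 504.4 -295.     3.1]
top [[617.5, 0.0, 314.8], [0.0, 617.5, 236.0], [0.0, 0.0, 1.0]] [-0.14283439  0.          0.          0.          0.        ] [[-0.0018, -1.0, 0.0078, 59.6777], [-0.9871, 0.0005, -0.1603, 539.761], [0.1603, -0.008, -0.987, 1405.6389], [0.0, 0.0, 0.0, 1.0]]
top lifter 0.97 [ 330.3 -330.3   -0. ]
top lifter_grip 0.78 [ 499.3 -343.2   43.8]
top lifter_grip 0.66 [ 328.6 -329.9   47.2]
top board 0.78 [ 5.561e+02  1.295e+02 -5.000e-01]
top mat 0.58 [ 510.9 -294.4    1.6]
{'t': 0.6, 'qpos': array([ 1.13598977e+00,  4.23102259e-01,  1.62991093e+00, -1.95742353e-06,
        1.08858142e+00, -1.89859602e-02]), 'qvel': array([ 0.00055853, -0.00089543, -0.00054055,  0.00042929,  0.00019482,
        0.00048964]), 'joint_torque': array([-2.96161343e-04, -5.44295955e+01, -2.73937207e+01,  6.43293187e-02,
        1.68084714e-02, -3.08578319e-05]), 'ee_pos': array([252.42461707, 571.73882252, 236.66934603]), 'orientation': array([ 6.48472248e-01,  3.07393564e+00, -3.60642730e-06]), 'ft_force': array([ 0.50487004, -0.67798667, -0.78730045]), 'moment': array([0.0313123 , 0.03637156, 0.0140269 ]), 'width': 87.88265454083339}
```

View pics/scene0.png

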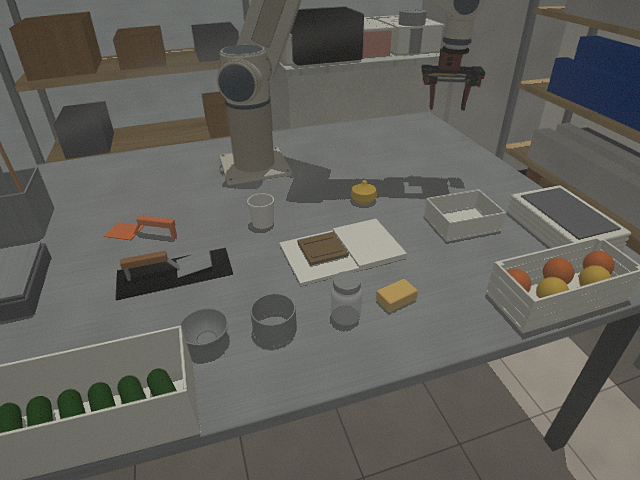

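View pics/top0.png

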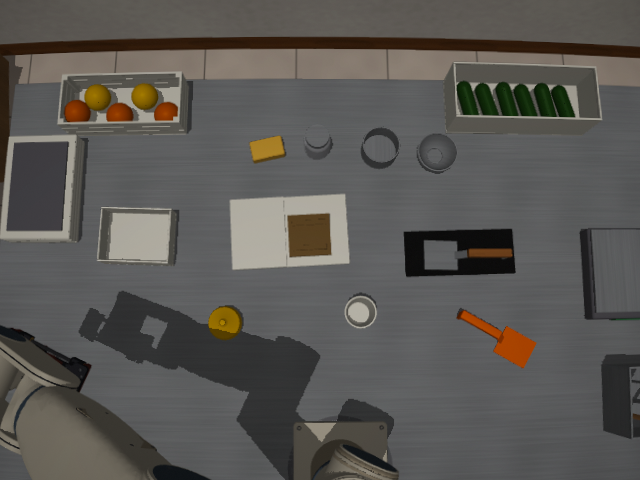

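Run:
```python
import cv2,numpy as np
s=cv2.imread("pics/scene0.png");t=cv2.imread("pics/top0.png")
a=cv2.resize(s[235:305,105:245],None,fx=5.7,fy=5.7,interpolation=cv2.INTER_CUBIC)
b=cv2.resize(t[225:280,400:520],None,fx=6.6,fy=6.6,interpolation=cv2.INTER_CUBIC)
cv2.imwrite("pics/a.png",np.clip(a*1.6,0,255).astype('u1'));cv2.imwrite("pics/b.png",np.clip(b*1.6,0,255).astype('u1'))
c=cv2.resize(t[190:275,225:355],None,fx=6,fy=6,interpolation=cv2.INTER_CUBIC);cv2.imwrite("pics/c.png",c)
```

```text
(no output)
```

View pics/a.png

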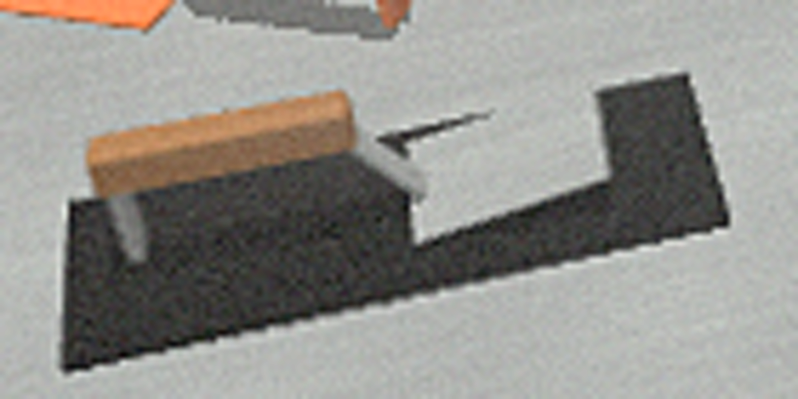

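View pics/b.png

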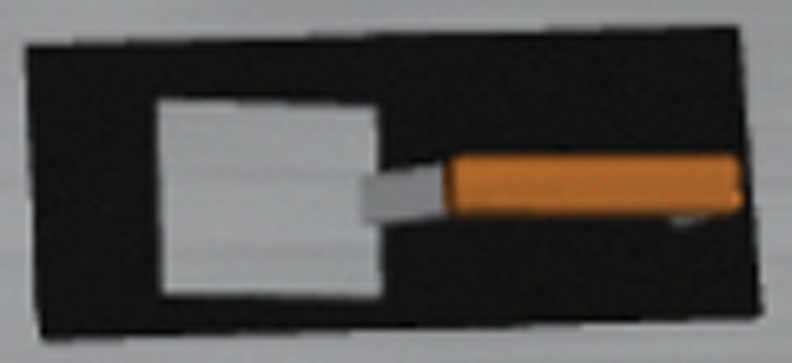

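View pics/c.png

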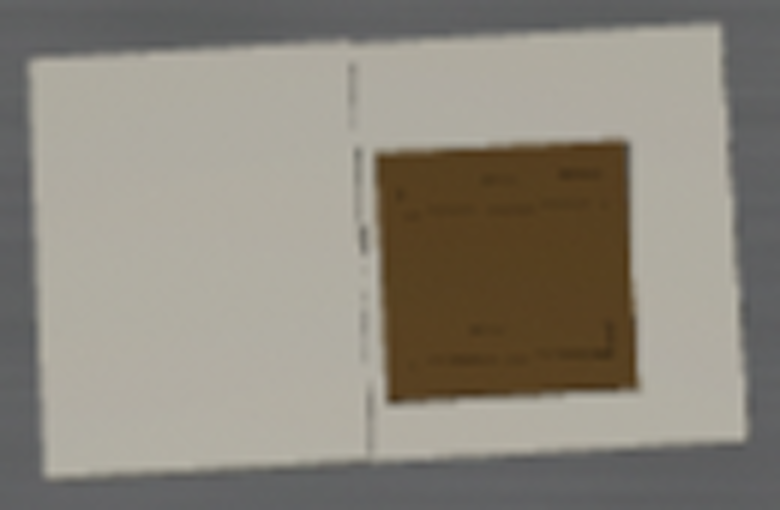

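```bash
cat > h.py <<'E'
import cv2,numpy as np
from workcell import calibration
from scipy.optimize import least_squares
K={c:calibration(c) for c in("scene","top")}
def proj(c,P):
    k=K[c];W=np.array(k["world_to_cam"]);
    return cv2.projectPoints(np.array(P,float).reshape(-1,1,3),cv2.Rodrigues(W[:3,:3])[0],W[:3,3],np.array(k["intrinsics"]),np.array(k["distortion"]))[0][:,0]
def ray(c,uv,z):
    k=K[c];W=np.array(k["world_to_cam"]);p=cv2.undistortPoints(np.array(uv,float).reshape(-1,1,2),np.array(k["intrinsics"]),np.array(k["distortion"]))[:,0]
    d=np.c_[p,np.ones(len(p))]@W[:3,:3];C=-W[:3,:3].T@W[:3,3]
    return C+d*((z-C[2])/d[:,2])[:,None]
def rz(a): return np.array([[np.cos(a),-np.sin(a),0],[np.sin(a),np.cos(a),0],[0,0,1]])
E
cat > fit.py <<'E'
from h import *
U=lambda p,f,o:(np.array(p,float)+.5)/f-.5+np.array(o)
A=lambda *p:U(p,5.7,(105,235)); B=lambda *p:U(p,6.6,(400,225)); C=lambda *p:U(p,6,(225,190))
mt=B((25,45),(740,27),(763,315),(42,339)); mt_m=[[135,-55,4],[-135,-55,4],[-135,55,4],[135,55,4]]
ms=A((70,200),(688,73),(730,225),(65,370)); ms_m=[[-135,55,4],[135,55,4],[135,-55,0],[-135,-55,0]]
def bl(x,y,a): # top surface
    r=x-60; return [60+r*np.cos(a)-2*np.sin(a),y,r*np.sin(a)+2*np.cos(a)]
def model(a):
    tp=[bl(60,-35,a),bl(60,35,a),bl(145,-35,a),bl(145,35,a),[-60,-10,55],[-60,10,55]]
    sp=[bl(60,-35,a),bl(145,-35,a),[-60,10,55],[45,10,55],[-60,-10,35]]
    return np.array(tp),np.array(sp)
lt=B((378,105),(382,298),(158,99),(162,295),(741,154),(741,216))
ls=A((415,243),(610,180),(88,138),(343,92),(98,197))
def res(p):
    mx,my,mw,lx,ly,lw,a,u1,v1,u2,v2=p
    M=lambda q:np.array(q,float)@rz(mw).T+[mx,my,0]
    tp,sp=model(a);L=lambda q:q@rz(lw).T+[lx,ly,4]
    s1=np.array([u1,v1]);s2=np.array([u2,v2])
    return np.r_[(proj("top",M(mt_m))+s1-mt).ravel(),(proj("scene",M(ms_m))+s2-ms).ravel(),(proj("top",L(tp))+s1-lt).ravel(),(proj("scene",L(sp))+s2-ls).ravel(),.7*np.array([u1,v1,u2,v2])]
r=least_squares(res,[505,-295,1.57,500,-344,1.57,.1,0,0,0,0],loss='soft_l1')
print(np.round(r.x,3),"a deg",np.degrees(r.x[6]));print(np.round(res(r.x).reshape(-1,2),2).tolist())
J=r.jac;print("sd a",np.degrees(np.sqrt(np.linalg.inv(J.T@J)[6,6])*.5))
# board/biscuit top view
b=ray("top",C((30,60),(722,24),(746,440),(44,478)) ,0);
print("board far/upper corners", np.round(ray("top",C((30,60),(44,478)),16),1).tolist(), "low",np.round(ray("top",C((722,24),(746,440)),10),1).tolist())
print("step",np.round(ray("top",C((351,42),(371,462)),16),1).tolist())
print("bis",np.round(ray("top",C((375,152),(628,140),(638,389),(388,402)),22),1).tolist())
E
python3 fit.py
```

```text
[ 5.05344e+02 -2.93191e+02  1.59700e+00  4.97287e+02 -3.45771e+02
  1.56300e+00  1.55000e-01 -3.82000e-01 -4.59000e-01 -5.16000e-01
 -1.25000e-01] a deg 8.905387299214107
[[0.01, -0.19], [0.18, -0.27], [0.08, 0.64], [-0.3, 0.5], [-0.05, -0.0], [0.12, -0.23], [0.27, 0.27], [-0.19, 0.78], [-0.21, 0.35], [0.0, -0.19], [-0.09, 0.18], [-0.1, -0.46], [0.14, 0.34], [0.5, -0.63], [-0.31, 0.02], [-0.02, -0.05], [-0.15, -0.61], [0.78, -0.92], [-0.05, 0.83], [-0.27, -0.32], [-0.36, -0.09]]
sd a 0.9590471694871606
board far/upper corners [[633.7, 264.9, 16.0], [464.4, 255.9, 16.0]] low [[649.7, -14.5, 10.0], [480.2, -22.5, 10.0]]
step [[640.9, 135.4, 16.0], [470.8, 126.4, 16.0]]
bis [[594.5, 125.2, 22.0], [599.4, 24.2, 22.0], [499.1, 20.8, 22.0], [494.0, 119.6, 22.0]]
```

```bash
cat >> h.py <<'E'
def go(tx,ty,tz,th,n=None):
    """print tool-axis delta from the current pose to target TCP with heading th of tool x"""
    from workcell import get_obs
    o=get_obs();p=o["ee_pos"];R=cv2.Rodrigues(np.array(o["orientation"]))[0]
    h=np.arctan2(R[1,0],R[0,0]);d=R.T@(np.array([tx,ty,tz])-p)
    ro=-((th-h+np.pi)%(2*np.pi)-np.pi)
    print("t",round(o["t"],2),"p",np.round(p,1),"h",round(h,4),"F",np.round(o["ft_force"],2),"w",round(o["width"],1))
    print("delta m",np.round(d/1000,4),"roll",round(ro,4),"rows",np.ceil(max(np.linalg.norm(d)/41,abs(ro)/.12)))
E
python3 - <<'E'
from h import *
from workcell import *
print("edge",np.round(ray("top",[(150,78),(250,79),(350,80),(420,80)],0),0).tolist())
for n in("bowl","jar","cup","pot","cheese","basket","squash"):
    for c in("top",):
        for d in place_of(c,n)[:2]: print(c,n,round(d["conf"],2),np.round(d["location"],0))
lx,ly=497.3,-345.8
h=1.563
go(lx+15*np.cos(h),ly+15*np.sin(h),120,h)
E
```

```text
edge [[959.0, 482.0, 0.0], [952.0, 223.0, 0.0], [950.0, -32.0, 0.0], [952.0, -211.0, 0.0]]
top bowl 0.97 [ 747. -239.   -1.]
top jar 0.82 [772.  57.  -2.]
top cup 0.73 [360. -46.  -1.]
top cup 0.59 [ 746. -237.   -4.]
top pot 0.84 [ 759. -103.    2.]
top pot 0.54 [ 746. -238.   -1.]
top basket 0.94 [541. 483.  -1.]
top squash 0.68 [337. 268.   1.]
top squash 0.19 [766. 174.   2.]
t 0.95 p [252.4 571.7 236.7] h 2.7258 F [-0.3   0.39  0.34] w 87.8
delta m [-0.5887 -0.7267  0.1167] roll 1.1628 rows 23.0
```

Run:
```python
import cv2,numpy as np
t=cv2.imread("pics/top0.png");s=cv2.imread("pics/scene0.png")
b=cv2.resize(t[40:180,180:460],None,fx=2.8,fy=2.8,interpolation=cv2.INTER_CUBIC)
cv2.imwrite("pics/d.png",np.clip(b*1.5,0,255).astype('u1'))
```

```text
(no output)
```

View pics/d.png

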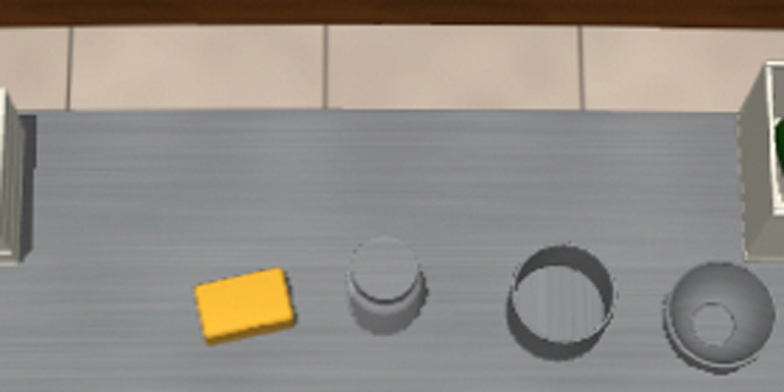

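Run:
```python
import cv2,numpy as np
t=cv2.imread("pics/top0.png");s=cv2.imread("pics/scene0.png")
b=cv2.resize(t[120:480,0:240],None,fx=1.6,fy=1.6);c=cv2.resize(s[80:280,400:640],None,fx=1.6,fy=1.6)
o=np.zeros((576,770,3),'u1');o[:576,:384]=b;o[:320,385:769]=c
cv2.imwrite("pics/e.png",np.clip(o*1.5,0,255).astype('u1'))
from h import *
print(np.round(ray("top",[(10,60),(10,120),(2,250),(2,320)],0)),np.round(ray("scene",[(440,112),(500,150),(530,165),(630,230)],0)))
```

```text
[[1023.  871.    0.]
 [ 853.  851.    0.]
 [ 512.  840.    0.]
 [ 338.  828.    0.]] [[-272.  890.    0.]
 [ 158.  894.    0.]
 [ 297.  918.    0.]
 [ 721.  921.    0.]]
```

View pics/e.png

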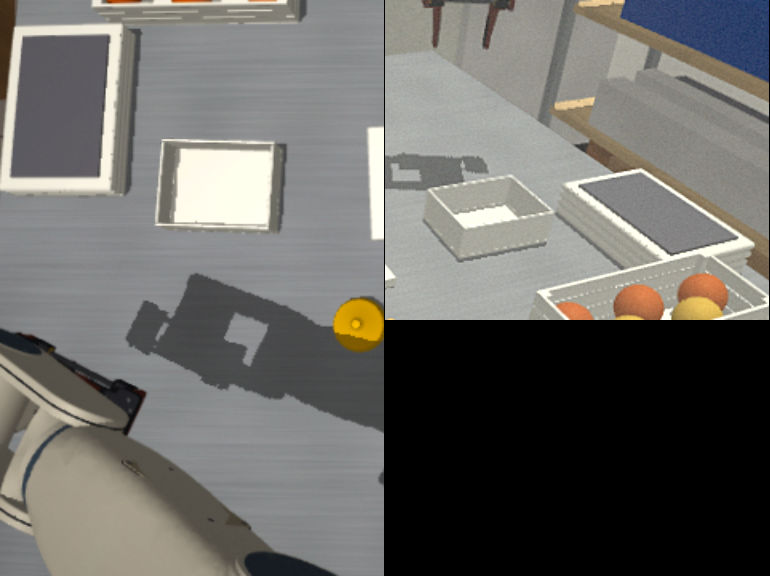

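>>> {"api": "move_arm", "payload": {
  "deltas": [
    [0, -0.025, -0.03, 0, 0.047],
    [0, -0.05, -0.06, 0, 0.094],
    [0, -0.075, -0.09, 0, 0.141],
    [0, -0.1, -0.12, 0, 0.188],
    [0, -0.125, -0.15, 0, 0.235]
  ]
}}

```text
t: 1.37
ee_pos: [306.3, 382.4, 236.7]
orientation: [1.007, 2.976, 0.0]
ft_force: [1.7, 0.0, -0.5]
width: 87.9
```

Run:
```python
from h import *
h=1.563
go(497.3+25*np.cos(h),-345.8+25*np.sin(h),120,h)
```

```text
t 1.37 p [306.3 382.4 236.7] h 2.4891 F [ 1.7   0.05 -0.52] w 87.9
delta m [-0.5789 -0.4427  0.1166] roll 0.9261 rows 19.0
```

>>> {"api": "move_arm", "payload": {
  "deltas": [
    [0, -0.03, -0.023, 0, 0.047],
    [0, -0.06, -0.046, 0, 0.094],
    [0, -0.09, -0.069, 0, 0.141],
    [0, -0.12, -0.092, 0, 0.188],
    [0, -0.15, -0.115, 0, 0.235]
  ]
}}

```text
t: 1.78
ee_pos: [356.0, 200.1, 237.0]
orientation: [1.349, 2.837, 0.001]
ft_force: [0.8, 0.6, 0.0]
width: 88.1
```

Run:
```python
from h import *
h=1.563
go(497.3+25*np.cos(h),-345.8+25*np.sin(h),120,h)
```

```text
t 1.78 p [356.  200.1 237. ] h 2.2539 F [0.79 0.61 0.  ] w 88.1
delta m [-0.4933 -0.2191  0.1169] roll 0.6909 rows 14.0
```

>>> {"api": "move_arm", "payload": {
  "deltas": [
    [0, -0.034, -0.015, 0, 0.047],
    [0, -0.068, -0.03, 0, 0.094],
    [0, -0.102, -0.045, 0, 0.141],
    [0, -0.136, -0.06, 0, 0.188],
    [0, -0.17, -0.075, 0, 0.235]
  ]
}}

```text
t: 2.2
ee_pos: [405.6, 20.7, 237.1]
orientation: [1.673, 2.658, 0.001]
ft_force: [0.1, 0.5, -0.3]
width: 87.6
```

Run:
```python
from h import *
h=1.563
go(497.3+25*np.cos(h),-345.8+25*np.sin(h),120,h)
```

```text
t 2.2 p [405.6  20.7 237.1] h 2.0184 F [ 0.08  0.49 -0.33] w 87.6
delta m [-0.3476 -0.0651  0.1171] roll 0.4554 rows 10.0
```

>>> {"api": "move_arm", "payload": {
  "deltas": [
    [0, -0.036, -0.007, 0.005, 0.047],
    [0, -0.072, -0.013, 0.01, 0.094],
    [0, -0.108, -0.02, 0.015, 0.141],
    [0, -0.144, -0.026, 0.02, 0.188],
    [0, -0.18, -0.033, 0.03, 0.235]
  ]
}}

```text
t: 2.62
ee_pos: [454.8, -156.1, 207.3]
orientation: [1.972, 2.443, 0.001]
ft_force: [1.5, 1.7, 0.1]
width: 87.8
```

Run:
```python
from h import *
h=1.563
go(497.3+25*np.cos(h),-345.8+25*np.sin(h),120,h)
```

```text
t 2.62 p [ 454.8 -156.1  207.3] h 1.7831 F [1.49 1.69 0.14] w 87.8
delta m [-0.1699  0.0069  0.0875] roll 0.2201 rows 5.0
```

>>> {"api": "move_arm", "payload": {
  "deltas": [
    [0, -0.034, 0.001, 0.015, 0.045],
    [0, -0.068, 0.003, 0.03, 0.09],
    [0, -0.102, 0.004, 0.05, 0.135],
    [0, -0.136, 0.006, 0.07, 0.18],
    [0, -0.17, 0.007, 0.0875, 0.22]
  ]
}}

```text
t: 3.03
ee_pos: [497.1, -320.2, 118.0]
orientation: [-2.23, -2.213, -0.0]
ft_force: [-0.4, -0.2, -0.6]
width: 88.3
```

Run:
```python
from h import *
from workcell import *
h=1.563
go(497.3+25*np.cos(h),-345.8+25*np.sin(h),44,h)
cv2.imwrite("pics/g1.png",cv2.resize(get_image("scene")[170:320,70:270],None,fx=4,fy=4))
for d in place_of("scene","lifter_grip"): print(d)
```

```text
t 3.03 p [ 497.1 -320.2  118. ] h 1.5632 F [-0.38 -0.19 -0.64] w 88.3
delta m [-0.0006  0.0004  0.074 ] roll 0.0002 rows 2.0
{'location': [500.1, -344.1, 50.5], 'conf': 0.91}
{'location': [328.9, -330.0, 44.6], 'conf': 0.74}
```

View pics/g1.png

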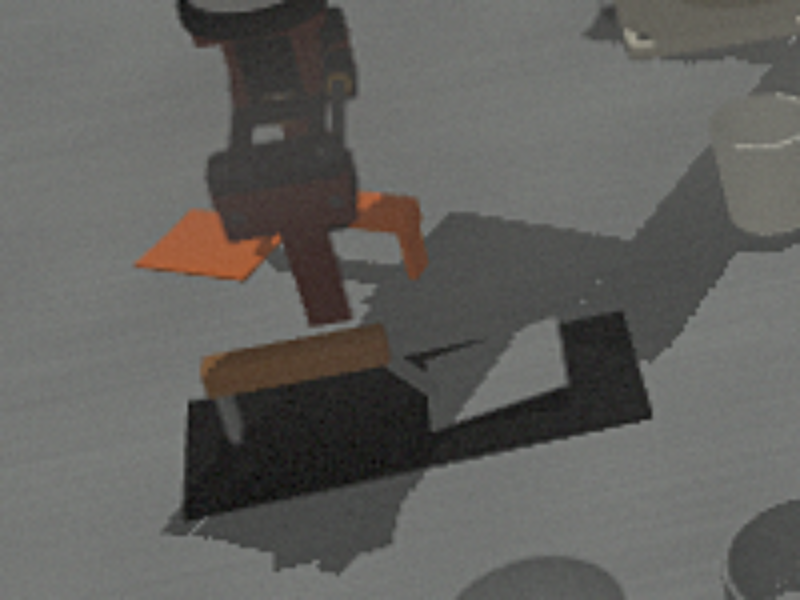

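>>> {"api": "move_arm", "payload": {
  "deltas": [
    [0, 0, 0.001, 0.03, 0],
    [0, 0, 0.001, 0.06, 0],
    [0, 0, 0.001, 0.074, 0],
    [0, 0, 0.001, 0.074, 0],
    [150, 0, 0.001, 0.074, 0]
  ]
}}

```text
t: 3.55
ee_pos: [497.8, -317.8, 45.3]
orientation: [-2.225, -2.216, 0.0]
ft_force: [0.1, 0.6, 0.7]
width: 84.1
```

>>> {"api": "move_arm", "payload": {
  "deltas": [
    [170, 0, 0, 0, 0],
    [190, 0, 0, 0, 0],
    [210, 0, 0, 0, 0],
    [230, 0, 0, 0, 0],
    [255, 0, 0, 0, 0]
  ]
}}

```text
t: 3.97
ee_pos: [498.4, -318.6, 46.0]
orientation: [2.226, 2.215, 0.0]
ft_force: [-0.6, 0.1, -0.1]
width: 51.3
```

>>> {"api": "move_arm", "payload": {
  "deltas": [
    [255, 0, 0, 0, 0],
    [255, 0, 0, 0, 0],
    [255, 0, 0, 0, 0]
  ]
}}

```text
t: 4.22
ee_pos: [498.0, -318.5, 45.2]
orientation: [2.227, 2.216, 0.0]
ft_force: [0.2, -0.0, 0.4]
width: 31.3
```

>>> {"api": "move_arm", "payload": {
  "deltas": [
    [255, 0, 0, 0, 0],
    [255, 0, 0, 0, 0],
    [255, 0, 0, 0, 0],
    [255, 0, 0, -0.01, 0],
    [255, 0, 0, -0.03, 0]
  ]
}}

```text
t: 4.63
ee_pos: [496.3, -317.4, 73.7]
orientation: [-2.224, -2.212, 0.002]
ft_force: [0.0, -0.2, -1.2]
width: 20.0
```

Run:
```python
from h import *
from workcell import *
go(430,165,140,3.1)
cv2.imwrite("pics/g2.png",cv2.resize(get_image("scene")[170:320,70:270],None,fx=4,fy=4))
```

```text
t 4.63 p [ 496.3 -317.4   73.7] h 1.5657 F [ 0.04 -0.17 -1.23] w 20.0
delta m [ 0.4822 -0.0691 -0.0647] roll -1.5343 rows 13.0
```

View pics/g2.png

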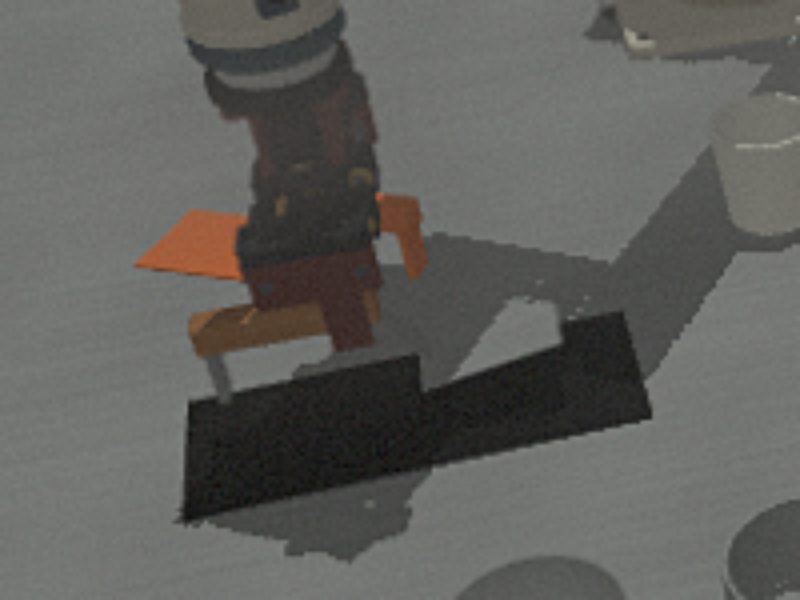

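>>> {"api": "move_arm", "payload": {
  "deltas": [
    [255, 0, 0, -0.03, 0],
    [255, 0.01, 0, -0.06, -0.09],
    [255, 0.04, 0, -0.08, -0.2],
    [255, 0.075, 0, -0.085, -0.31],
    [255, 0.11, 0, -0.085, -0.42]
  ]
}}

```text
t: 5.1
ee_pos: [499.6, -208.3, 162.6]
orientation: [1.709, 2.631, 0.001]
ft_force: [0.6, 0.5, -0.7]
width: 19.6
```

Run:
```python
from h import *
go(398,164,120,3.19)
```

```text
t 5.1 p [ 499.6 -208.3  162.6] h 1.9895 F [ 0.64  0.52 -0.74] w 19.6
delta m [0.3816 0.0584 0.0415] roll -1.2005 rows 11.0
```

>>> {"api": "move_arm", "payload": {
  "deltas": [
    [255, 0.038, 0.006, 0, -0.11],
    [255, 0.076, 0.012, 0, -0.22],
    [255, 0.114, 0.017, 0, -0.33],
    [255, 0.152, 0.023, 0, -0.44],
    [255, 0.19, 0.029, 0, -0.55]
  ]
}}

```text
t: 5.52
ee_pos: [447.7, -21.4, 160.5]
orientation: [0.929, 3.0, 0.0]
ft_force: [0.3, -0.2, -0.7]
width: 19.9
```

Run:
```python
from h import *
go(398,164,120,3.19)
```

```text
t 5.52 p [447.7 -21.4 160.5] h 2.5408 F [ 0.3  -0.19 -0.72] w 19.9
delta m [0.1458 0.1248 0.0405] roll -0.6492 rows 6.0
```

>>> {"api": "move_arm", "payload": {
  "deltas": [
    [255, 0.029, 0.025, 0, -0.11],
    [255, 0.058, 0.05, 0, -0.22],
    [255, 0.087, 0.075, 0, -0.33],
    [255, 0.117, 0.1, 0.01, -0.44],
    [255, 0.146, 0.125, 0.03, -0.55]
  ]
}}

```text
t: 5.93
ee_pos: [400.8, 164.0, 132.5]
orientation: [0.079, 3.136, 0.003]
ft_force: [-0.6, -0.6, -1.6]
width: 19.8
```

Run:
```python
from h import *
from workcell import *
go(398,164,120,3.19)
cv2.imwrite("pics/g3t.png",cv2.resize(get_image("top")[180:420,160:380],None,fx=2.4,fy=2.4))
cv2.imwrite("pics/g3.png",cv2.resize(get_image("scene")[110:290,240:450],None,fx=3.3,fy=3.3))
```

```text
t 5.93 p [400.8 164.  132.5] h 3.0912 F [-0.63 -0.55 -1.55] w 19.8
delta m [ 0.0028 -0.0002  0.0125] roll -0.0988 rows 1.0
```

View pics/g3.png

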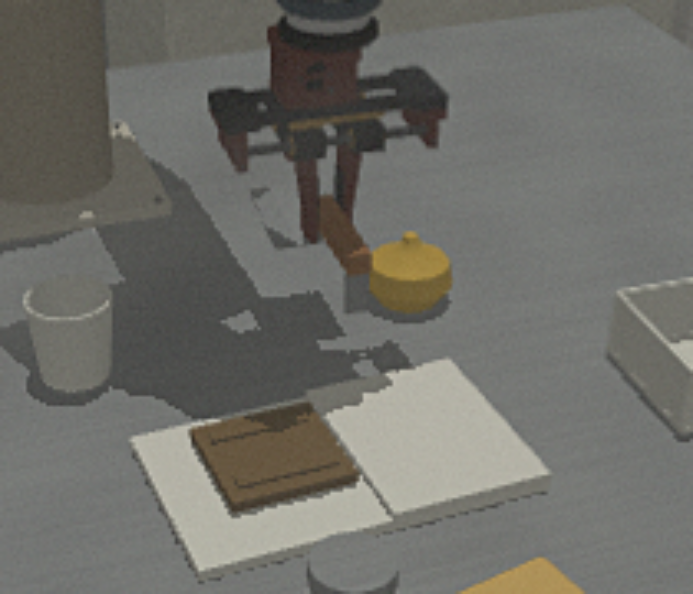

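View pics/g3t.png

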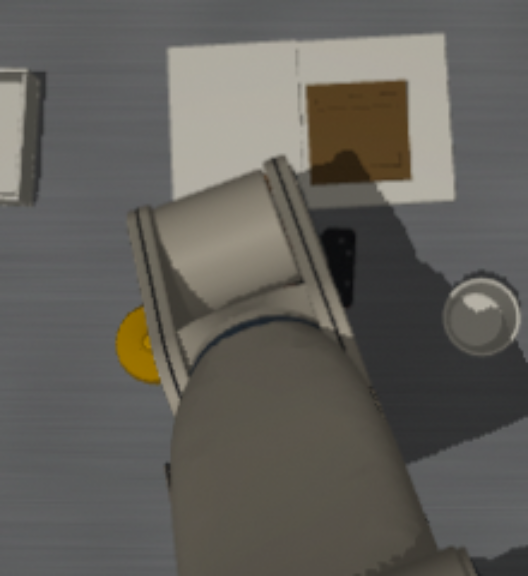

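>>> {"api": "move_arm", "payload": {
  "deltas": [
    [255, 0.003, 0, 0.03, -0.09],
    [255, 0.003, 0, 0.055, -0.09],
    [255, 0.003, 0, 0.065, -0.09],
    [255, 0.003, 0, 0.07, -0.09],
    [255, 0.003, 0, 0.07, -0.09]
  ]
}}

```text
t: 6.45
ee_pos: [397.0, 161.3, 60.5]
orientation: [0.051, -3.14, 0.001]
ft_force: [0.2, -0.2, -1.3]
width: 20.1
```

Run:
```python
from h import *
from workcell import *
go(398,164,57,3.19)
cv2.imwrite("pics/g4.png",cv2.resize(get_image("scene")[150:290,280:420],None,fx=4.2,fy=4.2))
```

```text
t 6.45 p [397.  161.3  60.5] h -3.109 F [ 0.22 -0.22 -1.27] w 20.1
delta m [-0.0011  0.0027  0.0035] roll -0.0158 rows 1.0
```

View pics/g4.png

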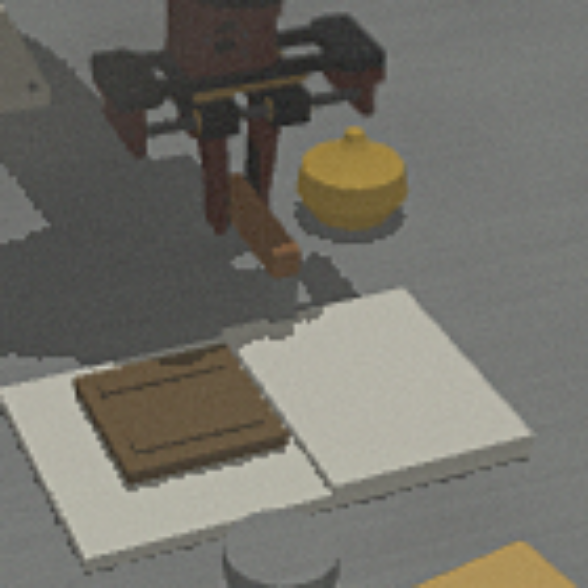

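Run:
```python
from h import *
for x in(472,478,484,490): print(x,np.round(proj("scene",[[x,165,74],[x,165,19],[x-6,165,19]]),1).tolist())
print(np.round(proj("scene",[[468,165,16],[464.4,255.9,16],[470.8,126.4,16]]),1))
import cv2
s=cv2.imread("pics/g4.png");
```

```text
472 [[347.2, 207.9], [346.8, 225.2], [346.0, 224.0]]
478 [[348.0, 209.0], [347.5, 226.4], [346.8, 225.2]]
484 [[348.8, 210.2], [348.3, 227.6], [347.5, 226.4]]
490 [[349.7, 211.4], [349.1, 228.8], [348.3, 227.6]]
[[346.2 225.3]
 [376.5 218.8]
 [333.1 228.4]]
```

>>> {"api": "move_arm", "payload": {
  "deltas": [
    [255, -0.004, 0.002, 0, 0],
    [255, -0.004, 0.002, 0.001, 0],
    [255, -0.004, 0.002, 0.002, 0],
    [255, -0.004, 0.002, 0.003, 0]
  ]
}}

```text
t: 6.83
ee_pos: [401.5, 164.1, 58.5]
orientation: [-0.053, 3.14, 0.001]
ft_force: [-0.1, 0.2, -1.8]
width: 19.4
```

>>> {"api": "move_arm", "payload": {
  "deltas": [
    [255, 0, 0, 0.0005, 0],
    [255, 0, 0, 0.001, 0]
  ]
}}

```text
t: 7.0
ee_pos: [400.9, 164.0, 57.0]
orientation: [-0.054, 3.141, 0.0]
ft_force: [-0.2, -0.2, -0.8]
width: 19.9
```

>>> {"api": "move_arm", "payload": {
  "deltas": [
    [255, 0, 0, 0.0005, 0],
    [255, 0, 0, 0.001, 0]
  ]
}}

```text
t: 7.17
ee_pos: [400.5, 164.0, 56.0]
orientation: [0.054, -3.14, 0.0]
ft_force: [-3.9, 0.2, 5.2]
width: 19.8
```

>>> {"api": "move_arm", "payload": {
  "deltas": [
    [255, 0, 0, -0.0007, 0]
  ]
}}

```text
t: 7.25
ee_pos: [400.8, 164.0, 56.5]
orientation: [0.054, -3.141, 0.0]
ft_force: [-0.3, 0.0, -1.6]
width: 19.4
```

>>> {"api": "move_arm", "payload": {
  "deltas": [
    [160, 0, 0, 0, 0],
    [160, 0, 0, 0, 0]
  ]
}}

```text
t: 7.42
ee_pos: [401.2, 164.1, 56.6]
orientation: [-0.054, 3.141, 0.0]
ft_force: [-0.7, 0.5, 0.2]
width: 29.6
```

Run:
```python
from h import *
from workcell import *
go(398,164,57,3.19)
cv2.imwrite("pics/g5.png",cv2.resize(get_image("scene")[150:290,280:420],None,fx=4.2,fy=4.2))
```

```text
t 7.42 p [401.2 164.1  56.6] h -3.1074 F [-0.7   0.46  0.18] w 29.6
delta m [ 0.0032  0.     -0.0004] roll -0.0142 rows 1.0
```

View pics/g5.png

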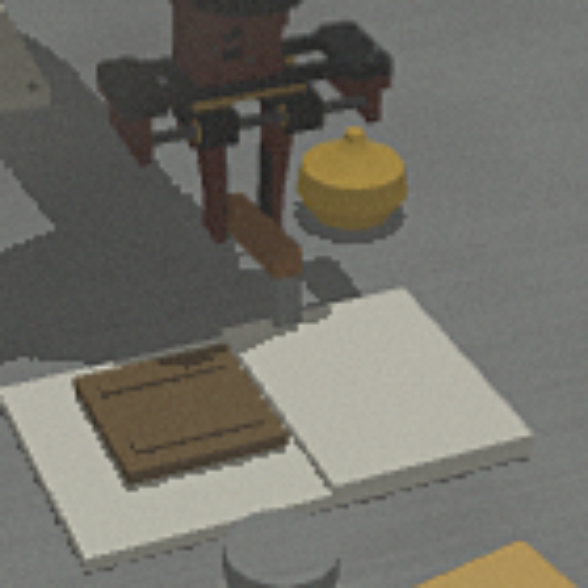

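>>> {"api": "move_arm", "payload": {
  "deltas": [
    [160, 0.004, 0, 0.006, 0],
    [160, 0.004, 0, 0.0105, 0],
    [220, 0.004, 0, 0.0105, 0],
    [255, 0.004, 0, 0.0105, 0],
    [255, 0.004, 0, 0.0105, 0]
  ]
}}

```text
t: 7.88
ee_pos: [396.8, 163.8, 45.9]
orientation: [0.054, -3.141, 0.0]
ft_force: [-0.0, -0.9, -1.4]
width: 19.8
```

>>> {"api": "move_arm", "payload": {
  "deltas": [
    [255, 0, 0, 0, 0],
    [255, 0, 0, 0, 0],
    [255, 0, 0, 0, 0]
  ]
}}

```text
t: 8.13
ee_pos: [397.0, 163.8, 46.1]
orientation: [-0.054, 3.141, 0.0]
ft_force: [0.3, 0.9, -0.7]
width: 20.2
```

>>> {"api": "move_arm", "payload": {
  "deltas": [
    [255, 0, 0, -0.02, 0],
    [255, 0, 0, -0.06, 0],
    [255, 0.0, 0, -0.08, 0],
    [255, 0.0, 0, -0.08, 0]
  ]
}}

```text
t: 8.47
ee_pos: [399.3, 164.7, 129.5]
orientation: [-0.054, 3.135, 0.004]
ft_force: [0.8, 0.4, -0.5]
width: 19.8
```

Run:
```python
from h import *
from workcell import *
go(398,164,57,1.6)
cv2.imwrite("pics/g6.png",cv2.resize(get_image("scene")[120:260,280:420],None,fx=4.2,fy=4.2))
```

```text
t 8.47 p [399.3 164.7 129.5] h -3.1074 F [ 0.78  0.38 -0.48] w 19.8
delta m [ 0.0018 -0.0009  0.0725] roll 1.5758 rows 14.0
```

View pics/g6.png

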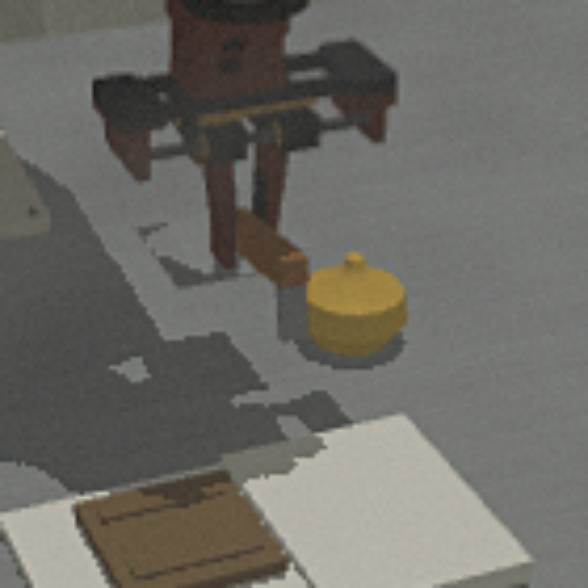

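Run:
```python
from h import *
go(555,-112,150,1.615)
```

```text
t 8.52 p [398.3 164.4 127.8] h -3.1074 F [-0.29  0.18 -1.5 ] w 19.6
delta m [-0.1472 -0.2815 -0.022 ] roll 1.5607 rows 14.0
```

>>> {"api": "move_arm", "payload": {
  "deltas": [
    [255, 0, 0, -0.02, 0.11],
    [255, -0.01, -0.02, -0.025, 0.22],
    [255, -0.02, -0.04, -0.025, 0.33],
    [255, -0.035, -0.06, -0.025, 0.44],
    [255, -0.05, -0.09, -0.025, 0.55]
  ]
}}

```text
t: 8.93
ee_pos: [449.6, 75.4, 149.8]
orientation: [-0.807, -3.035, 0.001]
ft_force: [1.1, 0.3, -1.6]
width: 20.0
```

Run:
```python
from h import *
go(555,-112,150,1.615)
```

```text
t 8.93 p [449.6  75.4 149.8] h 2.622 F [ 1.06  0.26 -1.64] w 20.0
delta m [-0.1845 -0.1103 -0.0004] roll 1.007 rows 9.0
```

>>> {"api": "move_arm", "payload": {
  "deltas": [
    [255, -0.02, -0.012, 0, 0.11],
    [255, -0.04, -0.024, 0, 0.22],
    [255, -0.06, -0.036, 0, 0.33],
    [255, -0.08, -0.048, 0, 0.44],
    [255, -0.1, -0.06, 0, 0.55]
  ]
}}

```text
t: 9.35
ee_pos: [506.8, -27.0, 149.1]
orientation: [-1.602, -2.699, 0.002]
ft_force: [-0.2, 0.6, -1.4]
width: 20.0
```

Run:
```python
from h import *
go(555,-112,150,1.615)
```

```text
t 9.35 p [506.8 -27.  149.1] h 2.0702 F [-0.24  0.61 -1.41] w 20.0
delta m [-0.0977  0.0016 -0.001 ] roll 0.4552 rows 4.0
```

>>> {"api": "move_arm", "payload": {
  "deltas": [
    [255, -0.025, 0, 0, 0.115],
    [255, -0.05, 0, 0, 0.23],
    [255, -0.075, 0.001, 0, 0.345],
    [255, -0.098, 0.002, 0.02, 0.455],
    [255, -0.098, 0.002, 0.03, 0.455]
  ]
}}

```text
t: 9.77
ee_pos: [557.9, -113.7, 118.5]
orientation: [2.173, 2.267, -0.0]
ft_force: [0.1, 0.7, -1.2]
width: 19.9
```

Run:
```python
from h import *
from workcell import *
go(555,-112,100,1.615)
im=get_image("scene");cv2.imwrite("pics/s7.png",im)
cv2.imwrite("pics/g7.png",cv2.resize(im[170:310,200:400],None,fx=4,fy=4,interpolation=cv2.INTER_CUBIC))
im=get_image("top");cv2.imwrite("pics/g7t.png",cv2.resize(im[180:300,220:420],None,fx=4,fy=4,interpolation=cv2.INTER_CUBIC))
```

```text
t 9.77 p [ 557.9 -113.7  118.5] h 1.6132 F [ 0.12  0.68 -1.19] w 19.9
delta m [ 0.0018 -0.0029  0.0185] roll -0.0018 rows 1.0
```

View pics/g7.png

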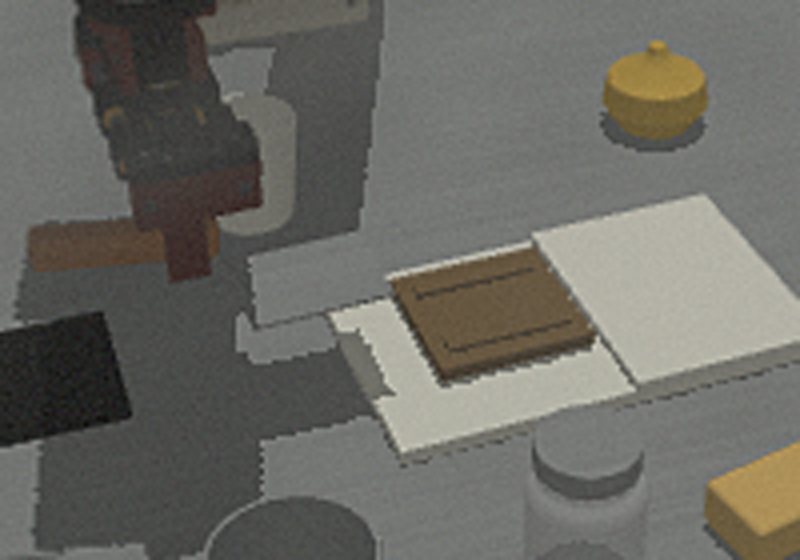

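View pics/g7t.png

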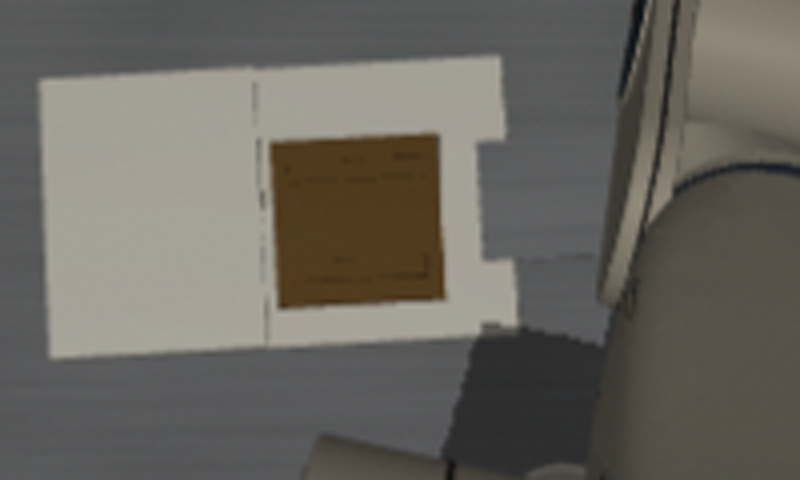

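Run:
```python
import cv2,numpy as np
s=cv2.imread("pics/s7.png")
c=cv2.resize(s[220:260,255:305],None,fx=14,fy=14,interpolation=cv2.INTER_CUBIC)
cv2.imwrite("pics/g8.png",np.clip((c.astype(float)-40)*1.6,0,255).astype('u1'))
```

```text
(no output)
```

View pics/g8.png

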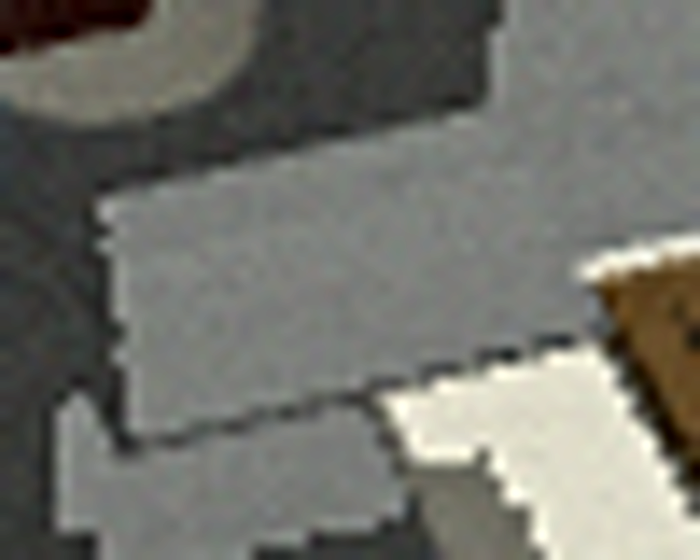

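```bash
cat > fit2.py <<'E'
from h import *
def fit(tcp,h,sc_pts,sc_obs,top_pts,top_obs):
    f=np.array([np.cos(h),np.sin(h),0]);l=np.array([-np.sin(h),np.cos(h),0])
    def pt(p,r,lat):
        u0,z0,s,o=p; return np.array(tcp)*[1,1,0]+f*(u0+r*np.cos(s))+l*(lat+o)+[0,0,z0-r*np.sin(s)]
    def res(p):
        a=proj("scene",[pt(p,*q) for q in sc_pts])+[-.52,-.13]-sc_obs
        b=proj("top",[pt(p,*q) for q in top_pts])+[-.38,-.46]-top_obs
        return np.r_[a.ravel(),b.ravel(),p[3]/3]
    r=least_squares(res,[35,75,0.,0]);C=np.linalg.inv(r.jac.T@r.jac)
    print("u0,z0,slope deg nose-down,o",np.round([r.x[0],r.x[1],np.degrees(r.x[2]),r.x[3]],2),"sd(.4px)",np.round(.4*np.sqrt(np.diag(C)),3),np.round(res(r.x),2))
    t=pt(r.x,85,0);print("tip",np.round(t,1),"rel tcp",round((t-np.array(tcp))@f,1),round(t[2]-tcp[2],1))
if __name__=="__main__":
    S=lambda *p:(np.array(p,float)+.5)/14-.5+[255,220];T=lambda *p:(np.array(p,float)+.5)/4-.5+[220,180]
    fit([557.9,-113.7,118.5],1.6132,[(0,-35),(0,35),(85,-35)],S((130,440),(100,200),(608,338)),[(85,-35),(85,35)],T((478,143),(484,258)))
E
python3 fit2.py
```

```text
u0,z0,slope deg nose-down,o [32.62 75.55  1.82  3.17] sd(.4px) [0.424 0.908 0.017 0.54 ] [ 0.38 -0.15 -4.56  0.49  1.59  0.16 -1.28 -1.03 -1.25  0.14  1.06]
tip [549.7   3.6  72.8] rel tcp 117.6 -45.7
```

Run:
```python
from fit2 import *
S=lambda *p:(np.array(p,float)+.5)/14-.5+[255,220];T=lambda *p:(np.array(p,float)+.5)/4-.5+[220,180]
fit([557.9,-113.7,118.5],1.6132,[(0,-35),(85,-35)],S((130,440),(608,338)),[(85,-35),(85,35)],T((478,143),(484,258)))
```

```text
u0,z0,slope deg nose-down,o [30.08 75.42  1.47  3.47] sd(.4px) [0.468 1.215 0.019 0.541] [-0.73  0.06  0.52  0.18 -0.18 -0.98 -0.13  0.2   1.16]
tip [549.6   1.1  73.2] rel tcp 115.0 -45.3
```

>>> {"api": "move_arm", "payload": {
  "deltas": [
    [255, 0.004, 0, 0.02, 0],
    [255, 0.008, 0, 0.035, 0],
    [255, 0.01, 0, 0.045, 0],
    [255, 0.01, 0, 0.053, 0],
    [255, 0.01, 0, 0.055, 0]
  ]
}}

```text
t: 10.28
ee_pos: [554.9, -99.9, 64.8]
orientation: [-2.162, -2.277, 0.002]
ft_force: [0.1, -0.1, -0.9]
width: 19.6
```

Run:
```python
from h import *
from workcell import *
go(555,-102,57.3,1.615)
im=get_image("scene");cv2.imwrite("pics/s9.png",im)
cv2.imwrite("pics/g9.png",cv2.resize(im[205:285,240:380],None,fx=5.6,fy=5.6,interpolation=cv2.INTER_CUBIC))
```

```text
t 10.28 p [554.9 -99.9  64.8] h 1.6225 F [ 0.07 -0.1  -0.93] w 19.6
delta m [-0.0021  0.      0.0075] roll 0.0075 rows 1.0
```

View pics/g9.png

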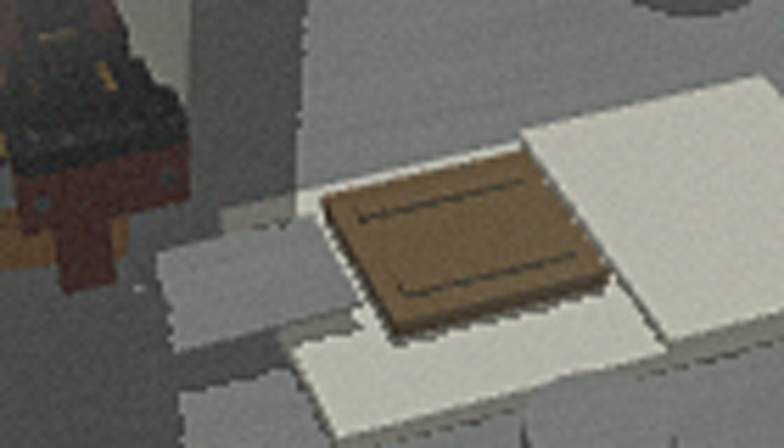

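>>> {"api": "move_arm", "payload": {
  "deltas": [
    [255, 0, 0, 0.002, 0],
    [255, 0, 0, 0.004, 0],
    [255, 0, 0, 0.005, 0],
    [255, 0, 0, 0.005, 0]
  ]
}}

```text
t: 10.67
ee_pos: [556.2, -100.9, 61.4]
orientation: [2.165, 2.276, 0.0]
ft_force: [-0.2, -0.6, -2.0]
width: 20.1
```

>>> {"api": "move_arm", "payload": {
  "deltas": [
    [255, 0, 0, 0.0007, 0],
    [255, 0, 0, 0.001, 0],
    [255, 0, 0, 0.001, 0]
  ]
}}

```text
t: 10.92
ee_pos: [556.1, -100.8, 60.2]
orientation: [2.165, 2.276, 0.0]
ft_force: [0.2, -0.9, -0.4]
width: 19.8
```

>>> {"api": "move_arm", "payload": {
  "deltas": [
    [255, 0, 0, 0.0007, 0],
    [255, 0, 0, 0.0007, 0]
  ]
}}

```text
t: 11.08
ee_pos: [556.0, -100.7, 59.4]
orientation: [2.165, 2.276, -0.0]
ft_force: [-0.2, 0.2, -2.1]
width: 19.7
```

>>> {"api": "move_arm", "payload": {
  "deltas": [
    [255, 0, 0, 0.0005, 0],
    [255, 0, 0, 0.0005, 0]
  ]
}}

```text
t: 11.25
ee_pos: [556.0, -100.7, 58.8]
orientation: [-2.165, -2.276, 0.0]
ft_force: [-1.0, 0.5, -1.8]
width: 20.0
```

```bash
cat > st.py <<'E'
from workcell import get_obs
import numpy as np
o=get_obs();print(round(o["t"],2),np.round(o["ee_pos"],1),"F",np.round(o["ft_force"],2),"M",np.round(o["moment"],3))
E
python3 st.py
```

```text
11.25 [ 556.  -100.7   58.8] F [-0.97  0.5  -1.76] M [ 0.006  0.043 -0.012]
```

>>> {"api": "move_arm", "payload": {
  "deltas": [
    [255, 0, 0, 0.0005, 0],
    [255, 0, 0, 0.0005, 0]
  ]
}}

```text
t: 11.42
ee_pos: [556.0, -100.7, 58.3]
orientation: [-2.165, -2.276, 0.0]
ft_force: [0.6, 0.9, -1.6]
width: 20.0
```

```bash
python3 st.py
```

```text
11.42 [ 556.  -100.7   58.3] F [ 0.57  0.85 -1.58] M [-0.059  0.034  0.001]
```

>>> {"api": "move_arm", "payload": {
  "deltas": [
    [255, 0, 0, 0.0005, 0],
    [255, 0, 0, 0.0005, 0]
  ]
}}

```text
t: 11.58
ee_pos: [556.0, -100.7, 57.8]
orientation: [-2.165, -2.276, 0.0]
ft_force: [0.1, 0.3, -1.8]
width: 20.1
```

```bash
python3 st.py
```

```text
11.58 [ 556.  -100.7   57.8] F [ 0.13  0.31 -1.85] M [-0.009  0.028 -0.012]
```

>>> {"api": "move_arm", "payload": {
  "deltas": [
    [255, 0, 0, 0.0005, 0],
    [255, 0, 0, 0.0005, 0]
  ]
}}

```text
t: 11.75
ee_pos: [556.0, -100.7, 57.3]
orientation: [-2.165, -2.276, 0.0]
ft_force: [-0.4, -0.0, -1.6]
width: 19.7
```

```bash
python3 st.py
```

```text
11.75 [ 556.  -100.7   57.3] F [-0.39 -0.04 -1.62] M [-0.039  0.1    0.011]
```

>>> {"api": "move_arm", "payload": {
  "deltas": [
    [255, 0, 0, 0.0005, 0],
    [255, 0, 0, 0.0005, 0]
  ]
}}

```text
t: 11.92
ee_pos: [556.0, -100.7, 56.8]
orientation: [-2.165, -2.276, 0.0]
ft_force: [-1.2, -0.2, -1.8]
width: 19.8
```

```bash
python3 st.py
```

```text
11.92 [ 556.  -100.7   56.8] F [-1.19 -0.19 -1.79] M [0.001 0.036 0.076]
```

>>> {"api": "move_arm", "payload": {
  "deltas": [
    [255, 0, 0, 0.0005, 0],
    [255, 0, 0, 0.0005, 0]
  ]
}}

```text
t: 12.08
ee_pos: [556.0, -100.7, 56.3]
orientation: [-2.165, -2.276, 0.0]
ft_force: [-0.7, -0.2, -1.3]
width: 19.6
```

```bash
python3 st.py
```

```text
12.08 [ 556.  -100.7   56.3] F [-0.74 -0.18 -1.31] M [-0.031  0.132  0.021]
```

>>> {"api": "move_arm", "payload": {
  "deltas": [
    [255, 0, 0, 0.0005, 0],
    [255, 0, 0, 0.0005, 0]
  ]
}}

```text
t: 12.25
ee_pos: [556.0, -100.7, 55.8]
orientation: [-2.165, -2.276, 0.0]
ft_force: [-0.0, -0.1, -1.1]
width: 19.9
```

```bash
python3 st.py
```

```text
12.25 [ 556.  -100.7   55.8] F [-0.   -0.06 -1.09] M [-0.024  0.082 -0.015]
```

>>> {"api": "move_arm", "payload": {
  "deltas": [
    [255, 0, 0, 0.0005, 0],
    [255, 0, 0, 0.0005, 0]
  ]
}}

```text
t: 12.42
ee_pos: [556.0, -100.7, 55.3]
orientation: [-2.165, -2.276, 0.0]
ft_force: [0.0, 1.0, -1.4]
width: 20.1
```

```bash
python3 st.py
```

```text
12.42 [ 556.  -100.7   55.3] F [ 0.02  0.98 -1.44] M [-0.042  0.066 -0.022]
```

>>> {"api": "move_arm", "payload": {
  "deltas": [
    [255, 0, 0, 0.0005, 0],
    [255, 0, 0, 0.0005, 0]
  ]
}}

```text
t: 12.58
ee_pos: [556.0, -100.7, 54.8]
orientation: [-2.165, -2.276, 0.0]
ft_force: [-0.4, -0.7, -1.8]
width: 19.9
```

```bash
python3 st.py;python3 - <<'E'
from h import *
from workcell import *
im=get_image("scene");cv2.imwrite("pics/s10.png",im)
cv2.imwrite("pics/g10.png",cv2.resize(im[205:285,240:380],None,fx=5.6,fy=5.6,interpolation=cv2.INTER_CUBIC))
E
```

```text
12.58 [ 556.  -100.7   54.8] F [-0.43 -0.72 -1.76] M [-0.118  0.068  0.014]
```

View pics/g10.png

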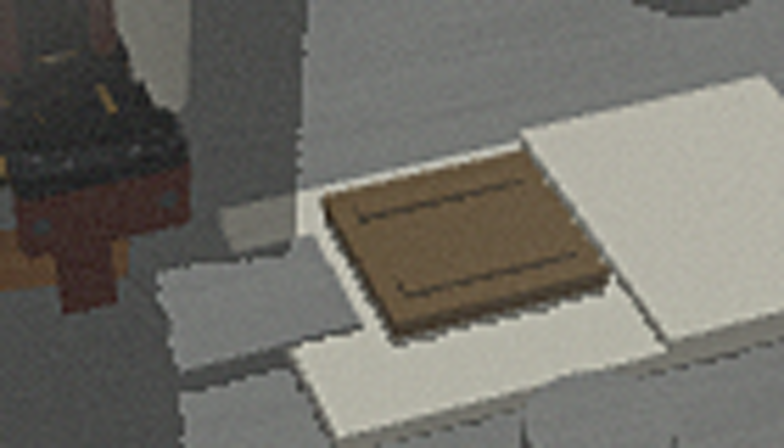

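Run:
```python
from h import *
for z in(8,12,16,20): print(z,np.round((proj("scene",[[586,13,z],[586,15,z],[582,15,z],[516,11,z]])+[-.52,-.13]+.5-[240,205])*5.6-.5,0).tolist())
# all blade corners fit
from fit2 import fit
S=lambda *p:(np.array(p,float)+.5)/5.6-.5+[240,205]
```

```text
8 [[360.0, 338.0], [364.0, 337.0], [362.0, 331.0], [314.0, 246.0]]
12 [[360.0, 331.0], [364.0, 330.0], [362.0, 324.0], [313.0, 239.0]]
16 [[359.0, 324.0], [364.0, 323.0], [361.0, 317.0], [313.0, 232.0]]
20 [[359.0, 316.0], [364.0, 315.0], [361.0, 310.0], [313.0, 225.0]]
```

>>> {"api": "move_arm", "payload": {
  "deltas": [
    [255, 0, 0, 0.0005, 0],
    [255, 0, 0, 0.0005, 0]
  ]
}}

```text
t: 12.8
ee_pos: [556.1, -100.7, 54.4]
orientation: [2.165, 2.276, 0.0]
ft_force: [-0.5, 0.1, -1.6]
width: 19.6
```

```bash
python3 st.py
```

```text
12.8 [ 556.1 -100.7   54.4] F [-0.49  0.11 -1.62] M [-0.007  0.058  0.019]
```

>>> {"api": "move_arm", "payload": {
  "deltas": [
    [255, 0, 0, 0.0005, 0],
    [255, 0, 0, 0.0005, 0]
  ]
}}

```text
t: 12.97
ee_pos: [556.2, -100.8, 54.1]
orientation: [2.165, 2.276, 0.0]
ft_force: [-0.1, 0.0, 2.7]
width: 19.9
```

```bash
python3 st.py
```

```text
12.97 [ 556.2 -100.8   54.1] F [-0.06  0.04  2.65] M [0.06  0.18  0.084]
```

>>> {"api": "move_arm", "payload": {
  "deltas": [
    [255, 0, 0, 0, 0]
  ]
}}

```text
t: 13.05
ee_pos: [556.1, -100.8, 54.1]
orientation: [2.165, 2.276, 0.0]
ft_force: [-0.6, -1.7, 1.0]
width: 20.1
```

```bash
python3 st.py
```

```text
13.05 [ 556.1 -100.8   54.1] F [-0.55 -1.74  1.04] M [0.063 0.256 0.066]
```

>>> {"api": "move_arm", "payload": {
  "deltas": [
    [255, 0, 0, 0, 0]
  ]
}}

```text
t: 13.13
ee_pos: [556.2, -100.8, 54.1]
orientation: [2.165, 2.276, 0.0]
ft_force: [-0.1, -0.3, 3.0]
width: 19.7
```

```bash
python3 st.py
```

```text
13.13 [ 556.2 -100.8   54.1] F [-0.09 -0.3   3.04] M [-0.013  0.241  0.049]
```

```bash
python3 - <<'E'
from h import *
from workcell import *
ims=[get_image("scene").astype(float) for _ in range(4)]
im=np.mean(ims,0);cv2.imwrite("pics/s11.png",im)
c=cv2.resize(im[235:285,260:325],None,fx=12,fy=12,interpolation=cv2.INTER_CUBIC)
cv2.imwrite("pics/g11.png",np.clip(c*1.5-30,0,255).astype('u1'))
t=np.mean([get_image("top").astype(float) for _ in range(4)],0);c=cv2.resize(t[200:262,290:365],None,fx=10,fy=10,interpolation=cv2.INTER_CUBIC);cv2.imwrite("pics/g11t.png",np.clip(c*1.4-30,0,255).astype('u1'))
E
python3 st.py
```

```text
13.53 [ 556.2 -100.8   54. ] F [-0.53 -1.76  2.45] M [-0.073  0.234  0.069][ WARN:0@5.027] global loadsave.cpp:1063 imwrite_ Unsupported depth image for selected encoder is fallbacked to CV_8U.
```

View pics/g11.png

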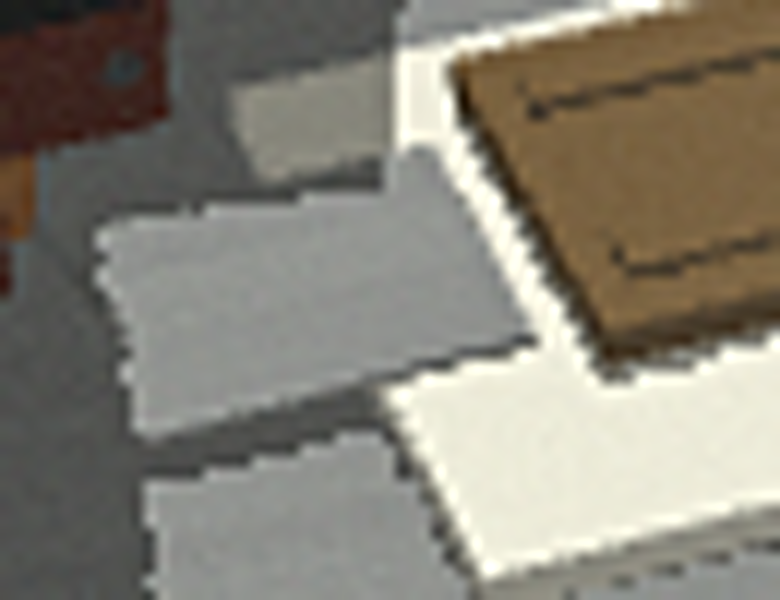

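View pics/g11t.png

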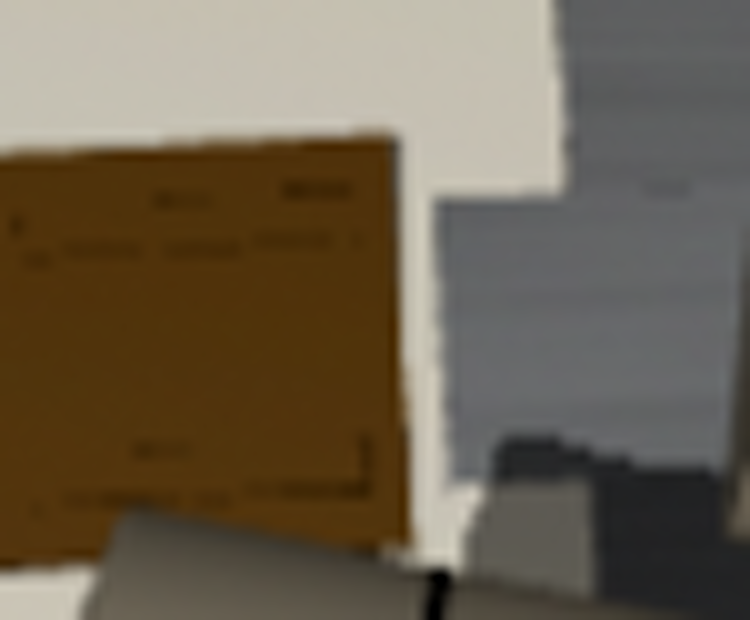

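Run:
```python
from fit2 import *
S=lambda *p:(np.array(p,float)+.5)/12-.5+[260,235];T=lambda *p:(np.array(p,float)+.5)/10-.5+[290,200]
fit([556.2,-100.8,54.1],1.6208,[(0,-35),(85,-35),(85,35)],S((140,436),(540,337),(432,145)),[(85,-35),(85,35)],T((433,197),(450,482)))
```

```text
u0,z0,slope deg nose-down,o [29.25 13.51 -0.08  0.49] sd(.4px) [0.447 1.318 0.018 0.545] [-0.55  0.06 -0.05  0.07  0.1  -0.05 -0.24 -0.23 -0.28  0.04  0.16]
tip [550.   13.3  13.6] rel tcp 114.3 -40.5
```

>>> {"api": "move_arm", "payload": {
  "deltas": [
    [255, 0.0015, 0, -0.0003, 0],
    [255, 0.003, 0, -0.0003, 0],
    [255, 0.0045, 0, -0.0003, 0],
    [255, 0.006, 0, -0.0003, 0]
  ]
}}

```text
t: 13.87
ee_pos: [555.9, -94.6, 54.3]
orientation: [2.165, 2.276, 0.0]
ft_force: [-0.2, -2.5, 2.4]
width: 19.8
```

```bash
python3 st.py
```

```text
13.87 [555.9 -94.6  54.3] F [-0.17 -2.52  2.43] M [-0.234  0.037  0.049]
```

>>> {"api": "move_arm", "payload": {
  "deltas": [
    [255, 0.001, 0, 0, 0],
    [255, 0.002, 0, 0, 0],
    [255, 0.003, 0, 0, 0]
  ]
}}

```text
t: 14.12
ee_pos: [555.8, -91.7, 54.3]
orientation: [2.165, 2.276, 0.0]
ft_force: [-0.8, -3.0, 4.0]
width: 19.7
```

```bash
python3 st.py
```

```text
14.12 [555.8 -91.7  54.3] F [-0.75 -2.99  4.05] M [-0.253  0.118  0.097]
```

>>> {"api": "move_arm", "payload": {
  "deltas": [
    [255, 0, 0, -0.0004, 0],
    [255, 0.001, 0, -0.0004, 0],
    [255, 0.002, 0, -0.0004, 0]
  ]
}}

```text
t: 14.37
ee_pos: [555.4, -89.8, 54.5]
orientation: [-2.165, -2.276, 0.0]
ft_force: [0.4, -3.1, 3.2]
width: 19.6
```

```bash
python3 st.py
python3 - <<'E'
from h import *
from workcell import *
im=get_image("scene")
c=cv2.resize(im[235:285,260:325],None,fx=12,fy=12,interpolation=cv2.INTER_CUBIC)
cv2.imwrite("pics/g12.png",np.clip(c*1.5-30,0,255).astype('u1'))
t=get_image("top");c=cv2.resize(t[200:262,290:365],None,fx=10,fy=10,interpolation=cv2.INTER_CUBIC);cv2.imwrite("pics/g12t.png",np.clip(c*1.4-30,0,255).astype('u1'))
E
```

```text
14.37 [555.4 -89.8  54.5] F [ 0.39 -3.08  3.23] M [-0.386  0.097  0.008]
```

View pics/g12.png

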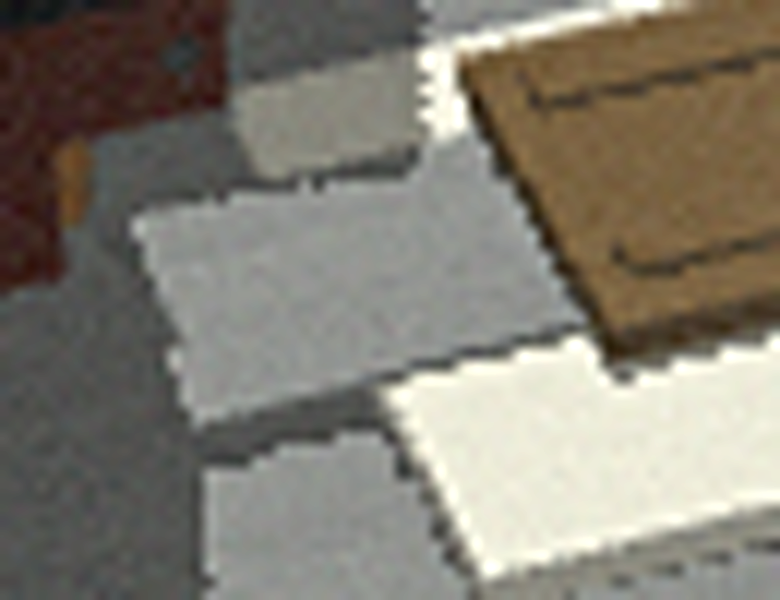

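View pics/g12t.png

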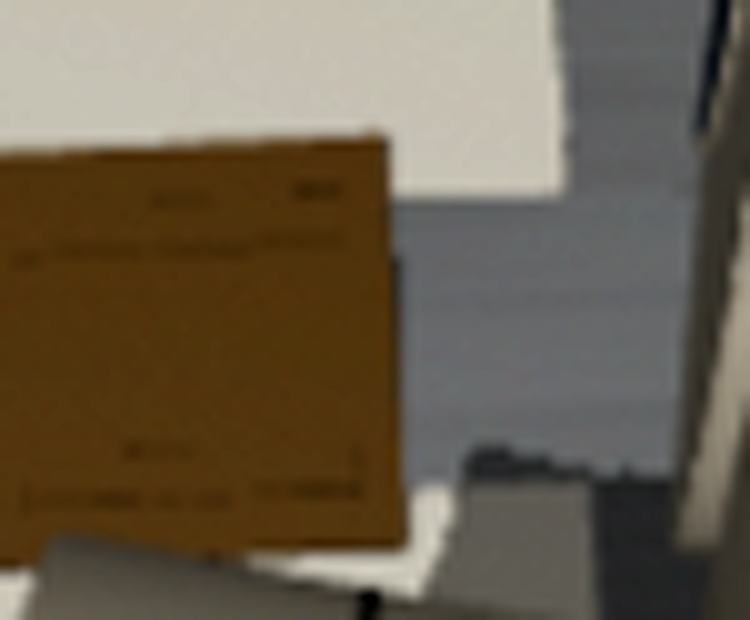

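>>> {"api": "move_arm", "payload": {
  "deltas": [
    [255, 0.001, 0, -0.0003, 0],
    [255, 0.002, 0, -0.0003, 0],
    [255, 0.003, 0, -0.0003, 0]
  ]
}}

```text
t: 14.72
ee_pos: [555.1, -86.6, 54.7]
orientation: [-2.165, -2.276, 0.0]
ft_force: [-0.5, -2.4, 0.9]
width: 19.8
```

```bash
python3 st.py
```

```text
14.72 [555.1 -86.6  54.7] F [-0.53 -2.36  0.92] M [-0.354  0.109  0.001]
```

>>> {"api": "move_arm", "payload": {
  "deltas": [
    [255, 0.001, 0, -0.0002, 0],
    [255, 0.002, 0, -0.0002, 0]
  ]
}}

```text
t: 14.88
ee_pos: [554.9, -84.5, 54.9]
orientation: [-2.165, -2.276, 0.001]
ft_force: [0.3, -1.0, -0.6]
width: 19.2
```

```bash
python3 st.py
```

```text
14.88 [554.9 -84.5  54.9] F [ 0.25 -1.02 -0.59] M [-0.269  0.062 -0.022]
```

>>> {"api": "move_arm", "payload": {
  "deltas": [
    [255, 0.001, 0, 0, 0],
    [255, 0.002, 0, 0, 0],
    [255, 0.003, 0, 0, 0]
  ]
}}

```text
t: 15.13
ee_pos: [554.9, -81.6, 55.0]
orientation: [-2.165, -2.276, 0.0]
ft_force: [-0.2, -1.5, -1.1]
width: 20.4
```

```bash
cat > look.py <<'E'
import sys
from h import *
from workcell import *
n=sys.argv[1]
o=get_obs();print(round(o["t"],2),np.round(o["ee_pos"],1),"F",np.round(o["ft_force"],2),"M",np.round(o["moment"],3))
im=get_image("scene");t=get_image("top")
a=cv2.resize(im[205:285,255:395],None,fx=5.6,fy=5.6,interpolation=cv2.INTER_CUBIC)
b=cv2.resize(t[190:275,225:365],None,fx=5.6,fy=5.6,interpolation=cv2.INTER_CUBIC)
a=np.clip(a*1.4-20,0,255).astype('u1');b=np.clip(b*1.4-20,0,255).astype('u1')
cv2.imwrite(f"pics/{n}.png",cv2.resize(np.vstack([a,b[:,:784]]),None,fx=.64,fy=.64) if 0 else a);cv2.imwrite(f"pics/{n}t.png",b)
E
python3 look.py g13
```

```text
15.13 [554.9 -81.6  55. ] F [-0.22 -1.46 -1.08] M [-0.355  0.072 -0.008]
```

View pics/g13.png

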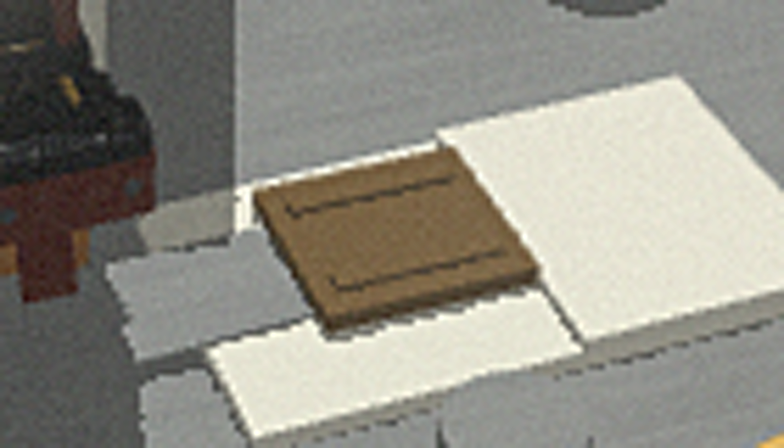

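View pics/g13t.png

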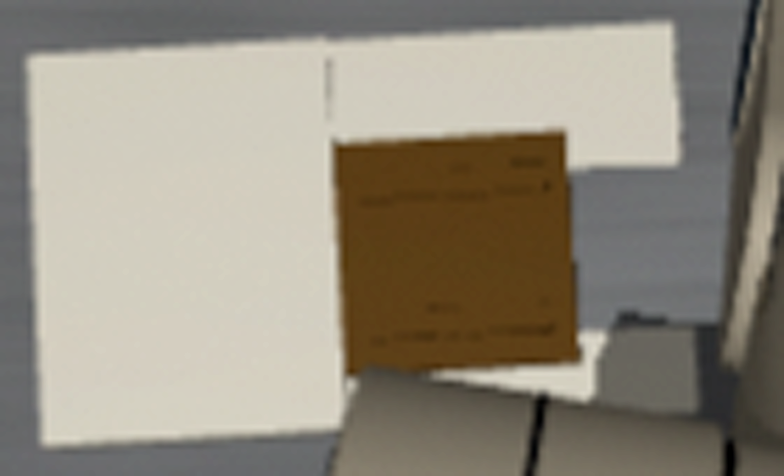

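>>> {"api": "move_arm", "payload": {
  "deltas": [
    [255, 0.001, 0, 0, 0],
    [255, 0.002, 0, 0, 0]
  ]
}}

```text
t: 15.4
ee_pos: [554.9, -79.7, 55.1]
orientation: [-2.165, -2.276, 0.0]
ft_force: [0.0, -1.6, -1.3]
width: 20.1
```

```bash
python3 st.py
```

```text
15.4 [554.9 -79.7  55.1] F [ 0.02 -1.64 -1.3 ] M [-0.375  0.061  0.025]
```

>>> {"api": "move_arm", "payload": {
  "deltas": [
    [255, 0.001, 0, 0, 0],
    [255, 0.0015, 0, 0, 0]
  ]
}}

```text
t: 15.57
ee_pos: [554.9, -78.1, 55.1]
orientation: [-2.165, -2.276, 0.0]
ft_force: [-0.8, -1.6, -1.0]
width: 19.6
```

```bash
python3 look.py g14;python3 -c "
from h import *
f=lambda *p:(np.array(p)+.5)/5.6-.5+[225,190]
print(ray('top',f((567,132),(578,360),(333,146),(346,374)),22))"
```

```text
15.57 [554.9 -78.1  55.1] F [-0.75 -1.62 -1.05] M [-0.413  0.01   0.049]
[[598.78616081  32.40574484  22.        ]
 [500.39322658  28.20317652  22.        ]
 [592.71961683 132.49540191  22.        ]
 [494.4806741  126.38214108  22.        ]]
```

View pics/g14.png

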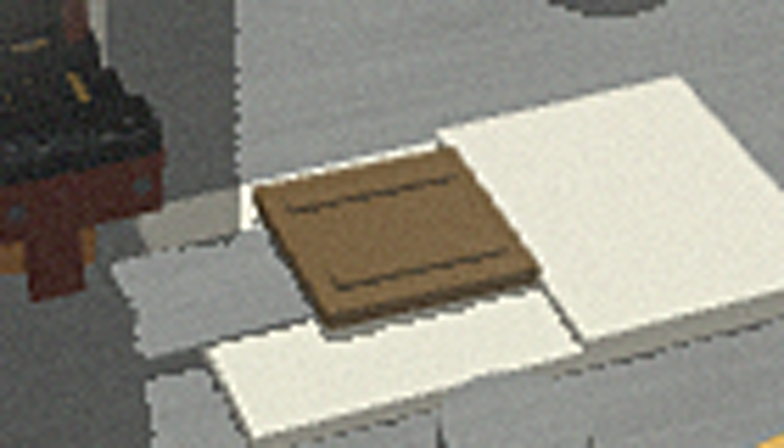

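View pics/g14t.png

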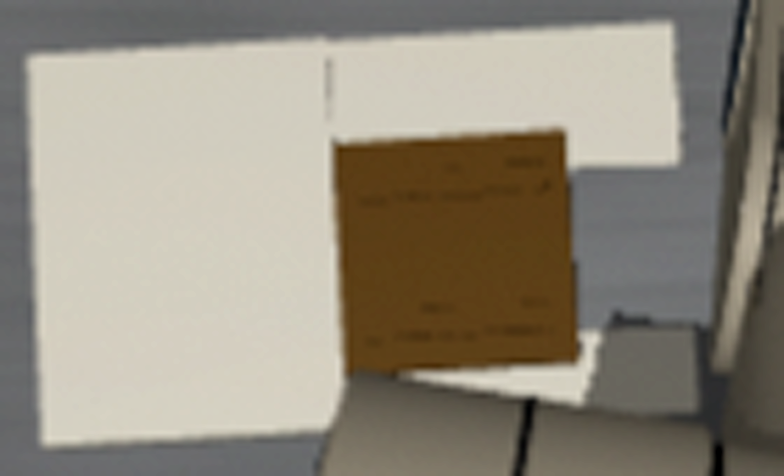

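>>> {"api": "move_arm", "payload": {
  "deltas": [
    [255, 0.0015, 0, 0, 0],
    [255, 0.003, 0, 0, 0],
    [255, 0.0045, 0, 0, 0]
  ]
}}

```text
t: 15.92
ee_pos: [554.7, -73.7, 55.2]
orientation: [2.165, 2.276, 0.0]
ft_force: [1.2, -1.4, -0.4]
width: 19.8
```

```bash
python3 st.py
```

```text
15.92 [554.7 -73.7  55.2] F [ 1.18 -1.39 -0.41] M [-0.334  0.111 -0.032]
```

>>> {"api": "move_arm", "payload": {
  "deltas": [
    [255, 0.0015, 0, 0, 0],
    [255, 0.003, 0, 0, 0],
    [255, 0.0045, 0, 0, 0]
  ]
}}

```text
t: 16.17
ee_pos: [554.6, -69.2, 55.2]
orientation: [2.165, 2.276, 0.0]
ft_force: [-0.6, -3.3, 1.5]
width: 19.7
```

```bash
python3 look.py g15
```

```text
16.17 [554.6 -69.2  55.2] F [-0.63 -3.35  1.54] M [-0.318  0.108  0.01 ]
```

View pics/g15.png

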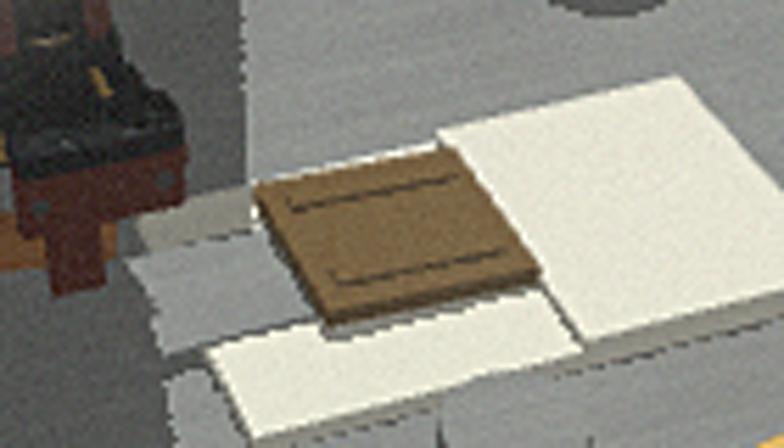

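>>> {"api": "move_arm", "payload": {
  "deltas": [
    [255, 0.0, 0, -0.004, 0],
    [255, 0.0, 0, -0.008, 0],
    [255, 0.001, 0, -0.012, 0],
    [255, 0.002, 0, -0.018, 0],
    [255, 0.003, 0, -0.025, 0]
  ]
}}

```text
t: 16.68
ee_pos: [554.0, -66.1, 80.5]
orientation: [-2.165, -2.276, 0.0]
ft_force: [-0.0, 0.3, -1.4]
width: 19.8
```

```bash
python3 look.py g16
```

```text
16.68 [554.  -66.1  80.5] F [-0.01  0.28 -1.41] M [-0.065  0.066  0.021]
```

View pics/g16.png

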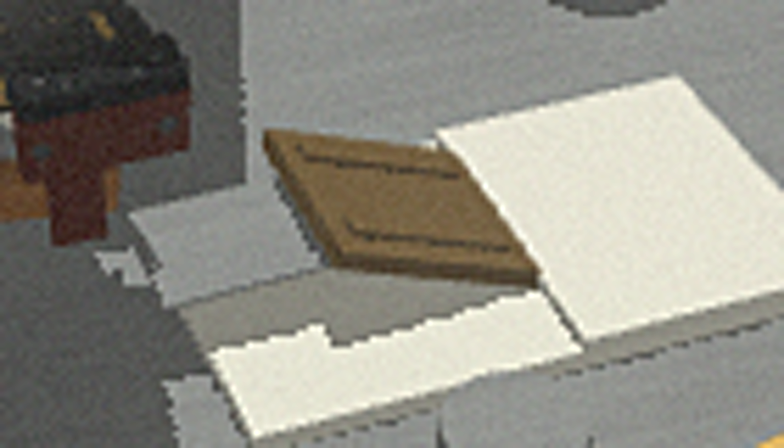

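>>> {"api": "move_arm", "payload": {
  "deltas": [
    [255, 0.002, 0, -0.007, 0],
    [255, 0.005, 0, -0.014, 0],
    [255, 0.008, 0, -0.02, 0],
    [255, 0.012, 0, -0.025, 0],
    [255, 0.016, 0, -0.03, 0]
  ]
}}

```text
t: 17.2
ee_pos: [553.7, -49.9, 110.9]
orientation: [2.165, 2.276, 0.001]
ft_force: [0.5, -1.2, -0.9]
width: 19.9
```

```bash
python3 look.py g17
```

```text
17.2 [553.7 -49.9 110.9] F [ 0.53 -1.23 -0.86] M [-0.21   0.015 -0.015]
```

View pics/g17.png

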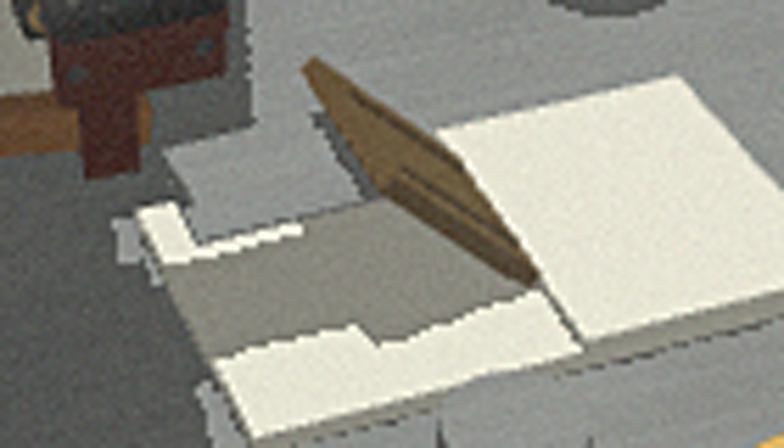

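>>> {"api": "move_arm", "payload": {
  "deltas": [
    [255, 0.004, 0, -0.004, 0],
    [255, 0.008, 0, -0.0075, 0],
    [255, 0.012, 0, -0.0105, 0],
    [255, 0.017, 0, -0.013, 0],
    [255, 0.022, 0, -0.015, 0]
  ]
}}

```text
t: 17.72
ee_pos: [552.4, -27.8, 125.4]
orientation: [2.165, 2.276, 0.0]
ft_force: [0.8, -0.0, -1.2]
width: 19.7
```

```bash
python3 look.py g18
```

```text
17.72 [552.4 -27.8 125.4] F [ 0.81 -0.03 -1.18] M [-0.171  0.078  0.04 ]
```

View pics/g18.png

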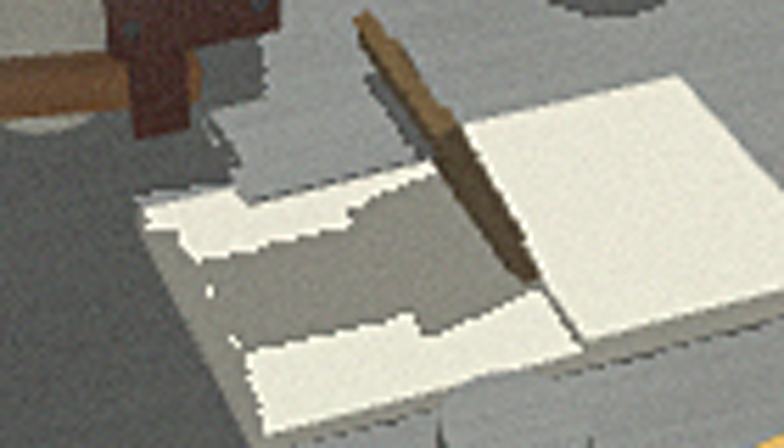

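>>> {"api": "move_arm", "payload": {
  "deltas": [
    [255, 0.005, 0, -0.001, 0],
    [255, 0.01, 0, -0.002, 0],
    [255, 0.015, 0, -0.003, 0],
    [255, 0.02, 0, -0.003, 0],
    [255, 0.024, 0, -0.003, 0]
  ]
}}

```text
t: 18.23
ee_pos: [551.1, -3.7, 128.1]
orientation: [-2.165, -2.276, -0.0]
ft_force: [-0.6, 0.1, -2.0]
width: 19.9
```

```bash
python3 look.py g19
```

```text
18.23 [551.1  -3.7 128.1] F [-0.56  0.05 -2.  ] M [-0.051  0.098  0.052]
```

View pics/g19.png

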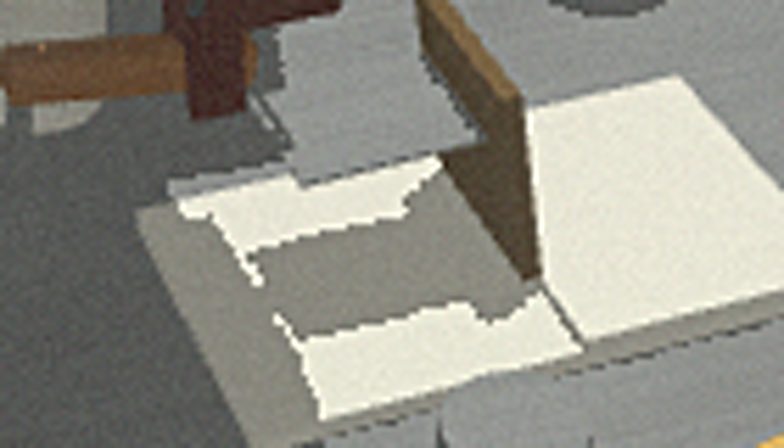

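>>> {"api": "move_arm", "payload": {
  "deltas": [
    [255, 0.003, 0, 0, 0],
    [255, 0.006, 0, 0, 0],
    [255, 0.009, 0, 0, 0],
    [255, 0.012, 0, 0.0, 0]
  ]
}}

```text
t: 18.67
ee_pos: [550.6, 7.9, 128.1]
orientation: [-2.165, -2.276, 0.0]
ft_force: [0.8, 0.0, -1.2]
width: 20.0
```

```bash
python3 look.py g20
```

```text
18.67 [550.6   7.9 128.1] F [ 0.79  0.04 -1.25] M [-0.055  0.052  0.022]
```

View pics/g20.png

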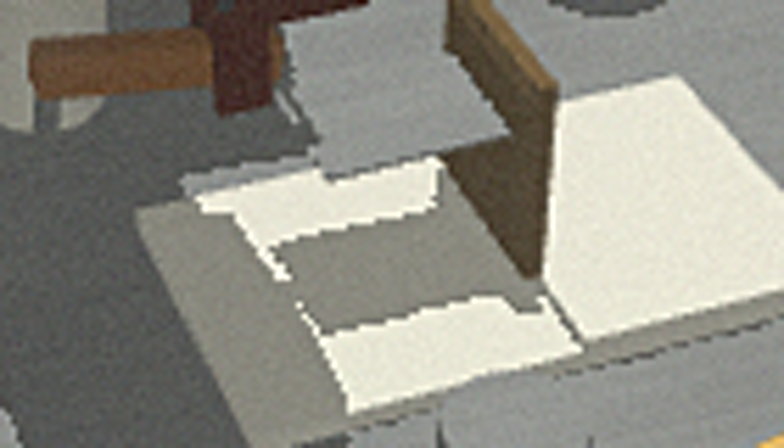

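>>> {"api": "move_arm", "payload": {
  "deltas": [
    [255, 0.003, 0, 0, 0],
    [255, 0.006, 0, 0, 0],
    [255, 0.009, 0, 0, 0],
    [255, 0.012, 0, 0.0, 0]
  ]
}}

```text
t: 19.1
ee_pos: [550.0, 19.9, 128.1]
orientation: [2.165, 2.276, 0.0]
ft_force: [0.1, -0.7, -1.3]
width: 19.8
```

```bash
python3 look.py g21
```

```text
19.1 [550.   19.9 128.1] F [ 0.09 -0.74 -1.31] M [-0.019  0.087 -0.002]
```

View pics/g21.png

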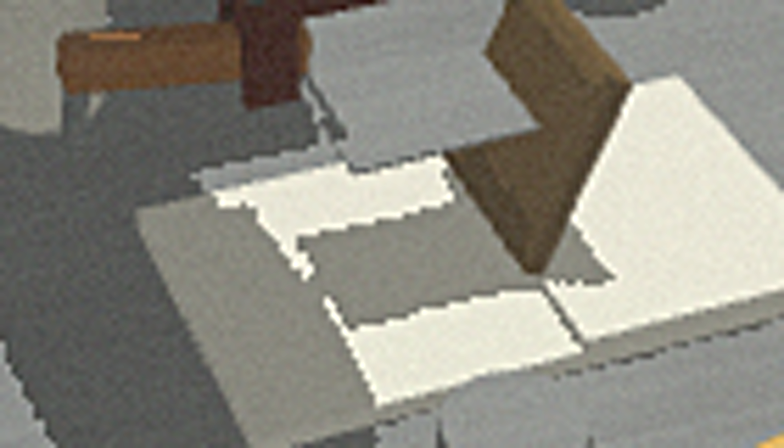

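It is falling over past 110°. Hold, then look.

>>> {"api": "move_arm", "payload": {
  "deltas": [
    [255, 0, 0, 0, 0],
    [255, 0, 0, 0, 0],
    [255, -0.01, 0, -0.01, 0],
    [255, -0.03, 0, -0.03, 0],
    [255, -0.06, 0, -0.04, 0]
  ]
}}

```text
t: 19.62
ee_pos: [553.6, -40.3, 170.1]
orientation: [2.162, 2.278, 0.002]
ft_force: [1.0, 0.9, -1.6]
width: 19.7
```

```bash
python3 look.py g22
```

```text
19.62 [553.6 -40.3 170.1] F [ 0.95  0.86 -1.59] M [-0.01  -0.013 -0.018]
```

View pics/g22.png

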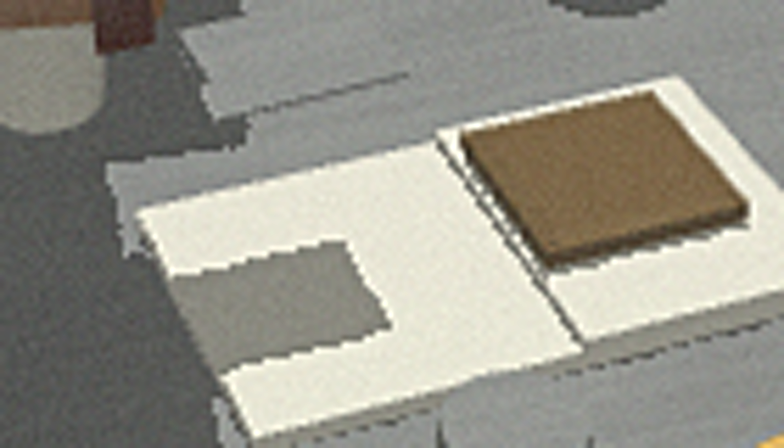

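View pics/g22t.png

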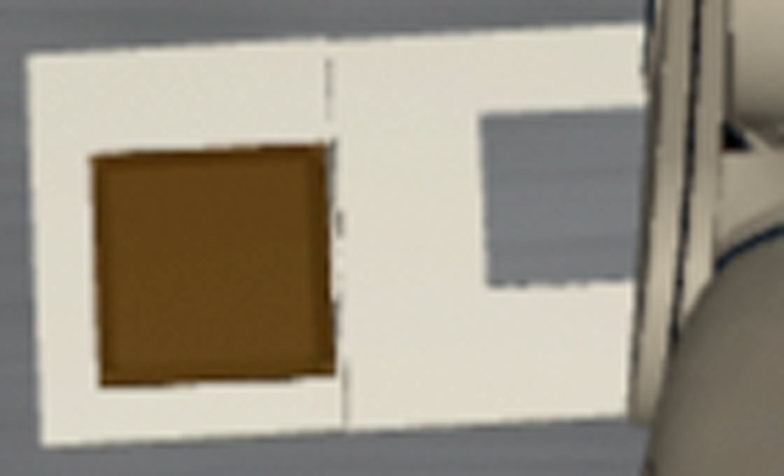

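```bash
python3 -c "
from h import *
go(498,-316,90,1.563)"
```

```text
t 19.72 p [554.9 -43.9 170.9] h 1.6183 F [-0.28  0.62 -2.03] w 19.8
delta m [-0.269  -0.0701  0.081 ] roll 0.0553 rows 8.0
```

>>> {"api": "move_arm", "payload": {
  "deltas": [
    [255, -0.035, -0.009, 0, 0.01],
    [255, -0.07, -0.018, 0, 0.02],
    [255, -0.105, -0.027, 0.01, 0.03],
    [255, -0.14, -0.036, 0.02, 0.04],
    [255, -0.175, -0.045, 0.03, 0.05]
  ]
}}

```text
t: 20.13
ee_pos: [516.2, -219.1, 138.3]
orientation: [2.221, 2.22, 0.0]
ft_force: [2.1, 0.1, -1.0]
width: 19.7
```

```bash
python3 -c "
from h import *
go(498,-316,62,1.563)"
```

```text
t 20.13 p [ 516.2 -219.1  138.3] h 1.5703 F [ 2.06  0.1  -1.03] w 19.7
delta m [-0.0969 -0.0182  0.0763] roll 0.0073 rows 4.0
```

>>> {"api": "move_arm", "payload": {
  "deltas": [
    [255, -0.033, -0.006, 0.01, 0.007],
    [255, -0.066, -0.012, 0.03, 0.007],
    [255, -0.092, -0.018, 0.055, 0.007],
    [255, -0.095, -0.018, 0.07, 0.007],
    [255, -0.095, -0.018, 0.073, 0.007]
  ]
}}

```text
t: 20.55
ee_pos: [496.6, -313.4, 62.6]
orientation: [-2.23, -2.207, 0.001]
ft_force: [0.2, -0.2, -1.7]
width: 19.9
```

Run:
```python
from h import *
from workcell import *
go(498,-316,50,1.563)
cv2.imwrite("pics/g23.png",cv2.resize(get_image("scene")[210:320,90:260],None,fx=4.6,fy=4.6))
```

```text
t 20.55 p [ 496.6 -313.4   62.6] h 1.5605 F [ 0.23 -0.24 -1.65] w 19.9
delta m [-0.0026  0.0015  0.0126] roll -0.0025 rows 1.0
```

View pics/g23.png

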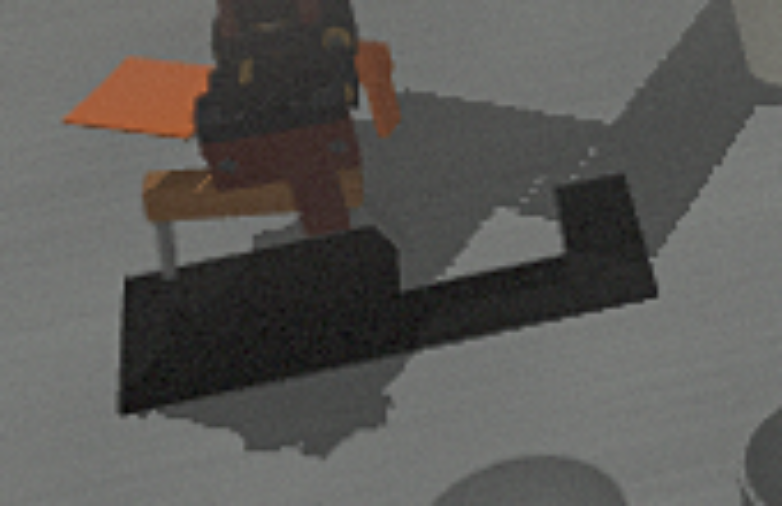

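>>> {"api": "move_arm", "payload": {
  "deltas": [
    [255, 0, 0.001, 0.006, 0],
    [255, 0, 0.001, 0.01, 0],
    [255, 0, 0.001, 0.012, 0],
    [255, 0, 0.001, 0.0125, 0],
    [255, 0, 0.001, 0.013, 0]
  ]
}}

```text
t: 21.02
ee_pos: [500.3, -311.9, 52.6]
orientation: [2.228, 2.214, 0.0]
ft_force: [-0.3, 0.1, -1.5]
width: 20.0
```

>>> {"api": "move_arm", "payload": {
  "deltas": [
    [255, 0, 0, 0.0005, 0],
    [255, 0, 0, 0.001, 0]
  ]
}}

```text
t: 21.18
ee_pos: [500.1, -312.2, 51.5]
orientation: [2.228, 2.214, 0.0]
ft_force: [-0.9, -0.1, -1.8]
width: 19.7
```

>>> {"api": "move_arm", "payload": {
  "deltas": [
    [255, 0, 0, 0.0005, 0],
    [255, 0, 0, 0.001, 0]
  ]
}}

```text
t: 21.35
ee_pos: [499.9, -312.4, 50.2]
orientation: [2.229, 2.213, 0.0]
ft_force: [-0.8, 0.8, -1.7]
width: 19.5
```

>>> {"api": "move_arm", "payload": {
  "deltas": [
    [255, 0, 0, 0.0005, 0],
    [255, 0, 0, 0.001, 0]
  ]
}}

```text
t: 21.52
ee_pos: [500.0, -312.6, 49.5]
orientation: [2.229, 2.213, -0.0]
ft_force: [-2.6, -0.2, 8.8]
width: 20.0
```

>>> {"api": "move_arm", "payload": {
  "deltas": [
    [255, 0, 0, -0.0006, 0],
    [255, 0, 0, -0.0006, 0]
  ]
}}

```text
t: 21.68
ee_pos: [499.8, -312.4, 49.8]
orientation: [2.229, 2.213, 0.0]
ft_force: [-0.4, -0.6, -0.7]
width: 19.3
```

>>> {"api": "move_arm", "payload": {
  "deltas": [
    [160, 0, 0, 0, 0],
    [160, 0, 0, 0, 0],
    [140, 0, 0, 0, 0],
    [100, 0, 0, 0, 0],
    [60, 0, 0, 0, 0]
  ]
}}

```text
t: 22.1
ee_pos: [499.8, -312.3, 49.6]
orientation: [2.229, 2.214, -0.0]
ft_force: [-0.1, -0.3, -0.3]
width: 49.2
```

Run:
```python
from h import *
from workcell import *
go(498,-316,50,1.563)
cv2.imwrite("pics/g24.png",cv2.resize(get_image("scene")[210:320,90:260],None,fx=4.6,fy=4.6))
```

```text
t 22.1 p [ 499.8 -312.3   49.6] h 1.5638 F [-0.1  -0.33 -0.28] w 49.2
delta m [-0.0037 -0.0018 -0.0004] roll 0.0008 rows 1.0
```

View pics/g24.png

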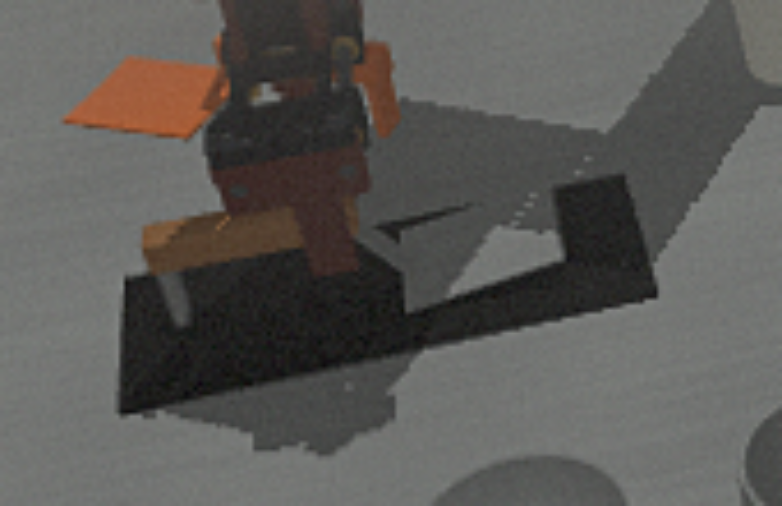

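Standing on blade and heel. Open fully and withdraw upward.

>>> {"api": "move_arm", "payload": {
  "deltas": [
    [0, 0, 0, 0, 0],
    [0, 0, 0, 0, 0],
    [0, 0, 0, -0.01, 0],
    [0, 0, 0, -0.03, 0],
    [0, 0, 0, -0.06, 0]
  ]
}}

```text
t: 22.57
ee_pos: [498.3, -311.4, 108.8]
orientation: [-2.226, -2.21, 0.002]
ft_force: [0.5, -0.0, -0.4]
width: 86.3
```

>>> {"api": "move_arm", "payload": {
  "deltas": [
    [0, 0, 0, -0.03, 0],
    [0, 0, 0, -0.06, 0],
    [0, -0.03, 0, -0.09, 0],
    [0, -0.03, 0, -0.1, 0],
    [0, -0.03, 0, -0.1, 0]
  ]
}}

```text
t: 22.98
ee_pos: [501.2, -344.3, 213.7]
orientation: [2.226, 2.207, 0.002]
ft_force: [0.8, 0.0, 0.0]
width: 87.7
```

Run:
```python
from h import *
from workcell import *
go(498,-316,50,1.563)
im=get_image("scene");cv2.imwrite("pics/f.png",im)
cv2.imwrite("pics/ft.png",get_image("top"))
for n in("lifter","biscuit"):
  for c in("scene","top"):
    for d in place_of(c,n): print(n,c,np.round(d["location"]),round(d["conf"],2))
```

```text
t 22.98 p [ 501.2 -344.3  213.7] h 1.5623 F [0.82 0.02 0.01] w 87.7
delta m [ 0.029  -0.0043  0.1636] roll -0.0007 rows 5.0
lifter scene [ 331. -334.    5.] 0.92
lifter scene [ 499. -348.    3.] 0.81
lifter top [ 502. -344.    2.] 0.98
lifter top [ 329. -332.   -1.] 0.44
lifter top [366. -45.  -1.] 0.33
biscuit scene [539. 183.  29.] 0.79
biscuit scene [ 509. -297.    5.] 0.35
biscuit top [539. 183.  28.] 0.96
```

View pics/f.png

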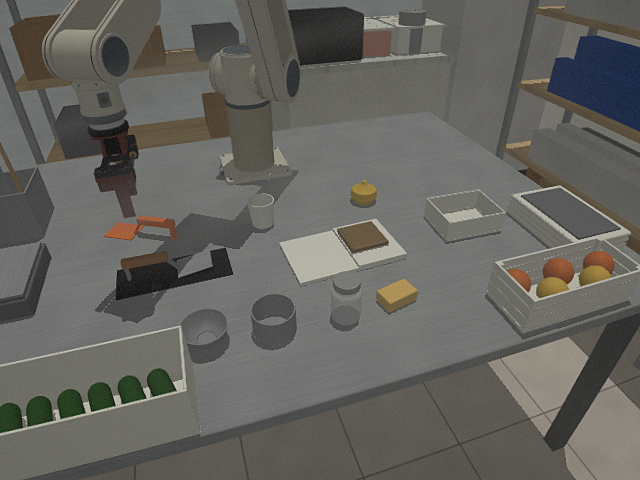

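View pics/ft.png

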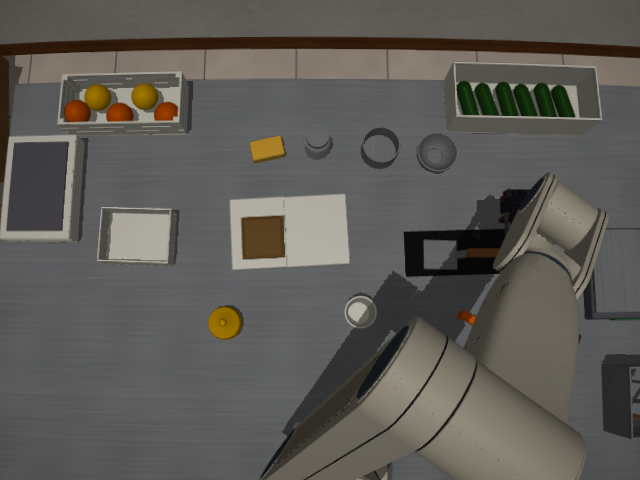

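```bash
python3 -c "
from workcell import *
print(close_job())"
```

```text
the job is handed in; nothing more can be done
None
```

The biscuit is tipped over the step and lies flat on the board's upper half with its ridged face down. The lifter is back on the mat, standing on its blade and heel, and let go. I handed the job in at about 23.5 s.

**How it went:**
- **Blade tilt:** the pictures put the blade's upward set at about 9°, so with the tool always pointing down the tip would have ridden too high. I rested the lifter's heel on the edge of the upper half, let the nose drop, and regripped it nose-down so the blade lay roughly level.
- **Tipping:** I slid the blade about 15 mm under the biscuit, which first moved up against the step. Then I raised it in an arc until it fell over.

**Last checks:**
- **Biscuit:** both cameras place it at about (539, 183) with its underside up, and the step line is clear of it in the top view.
- **Lifter:** it stands within about 5 mm of where it started. The arm has withdrawn, with the gripper open and the wrist force near zero.
- **Bystanders:** they look unmoved by eye, as does the orange look-alike, though the arm partly hid the look-alike from the top camera.

**Forces and what I could not settle:**
- **On the board:** two readings came close to the 8 N limit, about 7.6 N when the heel touched the upper half and 6.3 N during insertion. These are single readings with roughly 0.7 N noise, so a brief peak over the limit can't be ruled out.
- **On the biscuit:** I read about 3 N at most.
- **On the mat:** I pressed with about 10 N when laying the lifter down. It settled level when I opened the fingers.

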